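# Fill the two empty cells of a sauce-bottle crate from the sloping rack

### The job

Take the two sauce bottles that lie back in the sloping rack and stand them upright in the two empty cells of the divided crate, one in each, resting on the wooden packing piece at the bottom. How thick that packing is differs from cell to cell, so lower each bottle gently until you feel it touch down, neither dropping it nor ramming it, and only then let go. Leave the bottles already in the crate, and the tin and jars on the table, as they are.

Things in the scene. Friction and masses are not known exactly. Their poses are not given: they have to be found in the camera images.
- lean1: dark sauce bottle, 170 mm tall: body 60 mm across up to 100 mm, shoulder to 130, round cap 30 mm across from 136 to 170; about 0.2-0.45 kg. Origin: centre of the foot; z towards the cap. Lies back in the sloping rack, axis 30 degrees from vertical, cap leaning to the rack's -x and clear of the rack's board; to be moved.
- lean2: dark sauce bottle, 170 mm tall: body 60 mm across up to 100 mm, shoulder to 130, round cap 30 mm across from 136 to 170; about 0.2-0.45 kg. Origin: centre of the foot; z towards the cap. Lies back in the sloping rack, axis 30 degrees from vertical, cap leaning to the rack's -x and clear of the rack's board; to be moved.
- stood1: dark sauce bottle, 170 mm tall: body 60 mm across up to 100 mm, shoulder to 130, round cap 30 mm across from 136 to 170; about 0.2-0.45 kg. Origin: centre of the foot; z towards the cap. Already stands in a crate cell, on the crate's floor, top 176 mm above the table; leave alone.
- stood2: dark sauce bottle, 170 mm tall: body 60 mm across up to 100 mm, shoulder to 130, round cap 30 mm across from 136 to 170; about 0.2-0.45 kg. Origin: centre of the foot; z towards the cap. Already stands in a crate cell, on the crate's floor, top 176 mm above the table; leave alone.
- stood3: dark sauce bottle, 170 mm tall: body 60 mm across up to 100 mm, shoulder to 130, round cap 30 mm across from 136 to 170; about 0.2-0.45 kg. Origin: centre of the foot; z towards the cap. Already stands in a crate cell, on the crate's floor, top 176 mm above the table; leave alone.
- stood4: dark sauce bottle, 170 mm tall: body 60 mm across up to 100 mm, shoulder to 130, round cap 30 mm across from 136 to 170; about 0.2-0.45 kg. Origin: centre of the foot; z towards the cap. Already stands in a crate cell, on the crate's floor, top 176 mm above the table; leave alone.
- crate: grey bottle crate fixed to the table, open on top, 154 x 228 mm (x, y), 90 mm tall, walls, dividers and floor 6 mm. Six cells, each 68 mm square inside, centred at x = -37 and +37 mm, y = -74, 0 and +74 mm; four hold a bottle, two only a packing piece. Origin: centre of the underside, on the table.
- packing1: wooden packing piece, 66 mm square, fixed in one of the two empty cells (so it marks an empty cell). Its thickness differs in each cell and each time: its flat top lies 4 to 38 mm above the crate's floor, which this pose does not tell. Origin: centre of the cell, on the crate's floor (6 mm above the table); z up.
- packing2: wooden packing piece, 66 mm square, fixed in one of the two empty cells (so it marks an empty cell). Its thickness differs in each cell and each time: its flat top lies 4 to 38 mm above the crate's floor, which this pose does not tell. Origin: centre of the cell, on the crate's floor (6 mm above the table); z up.
- rack: white sheet-metal rack, fixed, 216 mm wide (y). Two bottles lie side by side, about 52 mm either side of the middle, on its board sloped 30 degrees from vertical, which reaches 110 mm up the bottles (top edge 115 mm above the table), between 20 mm rails. Caps lean to its -x, roughly to the robot. Origin: on the table; the centres of the bottles' feet lie at x = 50 mm, z = 36 mm.
- tin: food tin, 74 mm in diameter, 110 mm tall, standing on the table beyond the crate and rack; bystander. Origin: centre of the underside.
- jar: green glass jar with yellow lid, 80 mm in diameter, 120 mm tall, standing on the table at the left side; bystander. Origin: centre of the underside.
- smalljar: amber glass jar with white lid, 68 mm in diameter, 85 mm tall, standing on the table at the right side; bystander. Origin: centre of the underside.

How it is judged:
By the outcome, as a careful person would: the job done as asked, in the order asked, and still so for the second after the job is handed in, with the robot touching nothing.
It also fails if it takes over 69 s, if anything falls off the work surface, if the arm or the gripper's body presses on something with over 40 N, if the wrist force passes 120 N, or if a joint passes its speed limit or range.

### The arm

A 7-joint arm with a two-finger parallel gripper is mounted at the origin on the work surface. World frame = base frame: x ahead of the robot, y to its left, z up, the work surface at z = 0. Lengths are in m, angles in rad, forces in N, time in s.
With the tool pointing down it reaches from about 0.425 to 0.875 m from the base axis. Payload 4.7 kg.
Tool frame: the origin (TCP) lies on the centre line of the jaws, within the pads' length; the fingertips stand 14 mm ahead of it and the grasp point (between the pads) lies 5 mm behind it; z points along the fingers, y is the direction in which the jaws open and shut (so a half turn about z gives the same grasp; the last joint's range is limited). The gripper opens to 87 mm and grips with 3 to 60 N. Pads are 19 mm wide; open, the fingers measure 117 mm over their backs; the gripper's body (75 mm by 190 mm) begins 51 mm behind the grasp point.
Start: joints at [1.334, 0.321, -0.07, 1.45, 0.023, 1.371, -0.057], TCP at [0.161, -0.63, 0.237] pointing down, gripper open.
Joint ranges: [-2.86, 2.86], [-0.3, 2.09], [-1.38, 1.24], [0.06, 2.45], [-1.56, 4.7], [0.09, 2.05], [-2.69, 2.69]. Speed limits (rad/s): [2.57, 2.57, 3.14, 3.14, 3.14, 3.14, 3.14].

### API

Orientations are given as a rotation vector (axis times angle).
In Python, from bench import ctrl gives the robot as it stands. The module is installed in compiled form; this text tells all that it offers.
- The arm moves only by the tool step_arm, never from a script. Its argument "plan" is a list of rows, each a list of 3 entries, a list of its own where there are three numbers: the turn, a rotation vector about the tool's x, y, z in rad, then the shift along the tool's x, y, z in m, then the closure in counts, from 0 (fully open) to 255 (shut). In form: [[[rx, ry, rz], [x, y, z], hand], ...]. A call has exactly 10 rows; each row is the pose to reach, as a shift and turn from the pose commanded when the call began, along the tool's axes at that moment; what a row does not reach only later rows make up. A row lasts 1/8 s, in which the tool goes at most 62.5 mm and 10.7 degrees, less where a joint would pass 70% of its speed; a pose out of reach is approached as far as the arm can. A call with a gripper value outside its range is refused whole. The fingers move at their own pace and stop on an object; "squeeze" is the grip in N (left out, the last holds). Time passes only in rows, so rows that repeat a pose let the fingers close, or fill a call up. It gives the time, the measured TCP pose, the force and the opening at its end, in the units of the state.
- ctrl.get_state(): the state, without advancing time (a new reading comes with each control period).
- ctrl.get_image(name): name is "scene" or "top" or "wrist"; returns the picture (384x512x3 uint8, red, green, blue); there is no depth.
- ctrl.calibration(name): a dict with "fov_y" (degrees; the focal length in pixels is half the picture's height over the tangent of half this angle, whatever the lens; pixels are square), "cx", "cy" (the principal point, pixels), "rvec" (rotation vector, rad) and "tvec" (3), from world to camera coordinates, as OpenCV has them. Camera axes: x right, y down, z forward; pixel columns grow to the right and rows downward; lengths in m; the calibration is good to about 2 mm. A picture is of the moment at which its call begins: read the wrist's pose just before it. calibration takes no time and is no camera call; for the wrist camera it gives the pose at the moment of the call.
- ctrl.close_job(): hands the job in, once; it reports no verdict.
Trained networks look in the newest picture that a camera, given by its name, has taken for a name from the list of things; names that differ only in an ending like _2 or _b are one class to them, and where a whole thing is asked for, a point or a joint stands for the part that bears it (a point fixed in the world has none). Each returns a list of dicts, best first, with "score" (0 to 1); they miss things now and then, are a little off and sometimes report something else, mostly with a low value. They report only what shows in the picture. A call takes as long as a camera call.
- ctrl.cut_out(camera, label): "pixels" (384x512 bool, what is visible of it) and "rect" ([left, top, width, height] in pixels, round what is visible of it).
The state is a dict: "time": time; "joint_positions": joint angles; "qd": joint speeds; "joint_torque": joint torques, N m; "position": TCP position; "tool_rot": TCP orientation; "ft_force": force on the tool from outside, world axes, zero at the start; "torque": the same for the moment, N m; "grip_width": opening from 0.0 (shut) to 1.0 (fully open).
Only numpy, scipy, OpenCV 4.12 (cv2) and the standard library are available. Lean on these libraries where they do the work, as an engineer would, in place of code of your own. Each camera call takes 0.05 s, during which the arm holds its last target.

## Working session

There is one attempt and no reset: what is moved stays moved. The work goes in short steps, Python scripts to look and compute and a tool call to move; the robot and the scene stay as the last step left them, time stands still between calls to the robot, and variables do not carry over. Pictures are saved under pics/ and viewed, and the job is handed in when it is done.

Besides the shell and the picture viewer there is one more tool, called after "Emit:" by a JSON object that holds its "name" and its "arguments". step_arm: Moves the arm, as the interface text tells. Its arguments: {"type":"object","properties":{"plan":{"type":"array"},"squeeze":{"type":"number"}},"required":["plan"]}

```bash
mkdir -p pics; ls; python3 - <<'E'
from bench import ctrl
import cv2
print(ctrl.get_state())
for n in ("scene","top","wrist"):
    im=ctrl.get_image(n); cv2.imwrite(f"pics/{n}0.png",im[:,:,::-1]); print(n,ctrl.calibration(n))
E
```

```text
pics
{'time': 0.0, 'joint_positions': array([ 1.3340831 ,  0.3218243 , -0.07007711,  1.4516783 ,  0.02260038,
        1.37078951, -0.05692348]), 'qd': array([ 0.00059018, -0.00159607, -0.00011441,  0.00149311, -0.00073604,
        0.00154742, -0.00071623]), 'joint_torque': array([ 2.33416386e-04, -4.91288602e+01, -4.03900445e-01, -3.12530959e+01,
       -6.37785648e-02,  4.36322833e-02,  1.90002629e-04]), 'position': array([ 0.16114208, -0.62916502,  0.23545893]), 'tool_rot': array([-3.11505383e+00, -3.92709214e-01,  5.32430719e-04]), 'ft_force': array([-0.13019896,  0.25909549,  0.34126412]), 'torque': array([0.01074374, 0.00746511, 0.01879713]), 'grip_width': 1.0025325418125224}
scene {'fov_y': 55.46321018676811, 'cx': 250.47487727727218, 'cy': 193.28599308427277, 'rvec': array([ 1.59145059,  2.26927165, -0.64214623]), 'tvec': array([ 0.20680439, -0.46136885,  1.64571308])}
top {'fov_y': 43.03270287973079, 'cx': 260.8579924847204, 'cy': 187.07964339484136, 'rvec': array([ 2.09519856, -2.13994112,  0.1955176 ]), 'tvec': array([0.0270918 , 0.6024423 , 1.63666151])}
wrist {'fov_y': 62.754275591817255, 'cx': 254.79064630697303, 'cy': 191.0400761663256, 'rvec': array([-2.28875102,  1.77658423,  0.2663142 ]), 'tvec': array([-0.64894505, -0.03447265,  0.39217882])}
```

View pics/scene0.png

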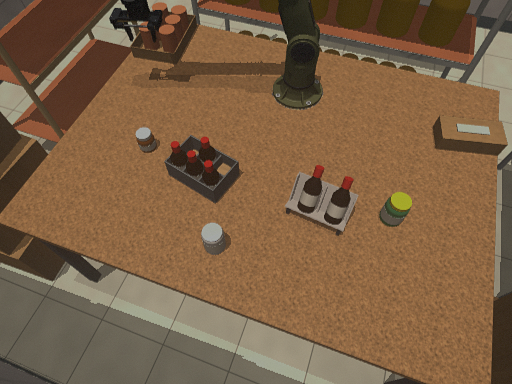

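View pics/top0.png

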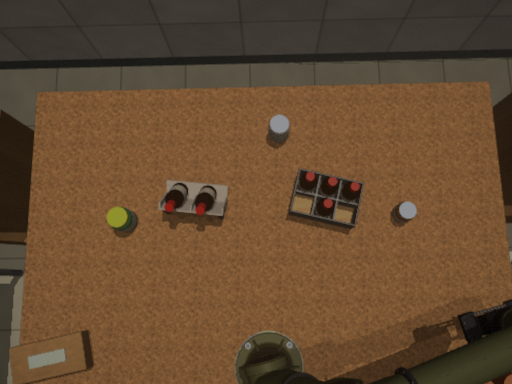

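View pics/wrist0.png

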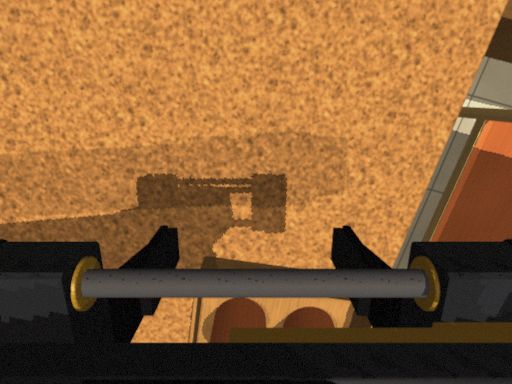

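```bash
python3 - <<'E'
from bench import ctrl
import numpy as np, pickle
D={}
for l in ("lean1","packing1","rack","crate"):
    for r in ctrl.cut_out("top",l):
        D.setdefault(l,[]).append(r)
        p=np.argwhere(r["pixels"]); print(l,round(r["score"],2),np.round(r["rect"],1),p.mean(0).round(1)[::-1],len(p))
pickle.dump(D,open("d.pkl","wb"))
E
```

```text
lean1 0.9 [194.8 186.9  19.2  26.9] [204.6 199.9] 433
lean1 0.58 [163.1 183.6  23.9  26.5] [175.  196.8] 476
packing1 0.7 [294.4 195.9  18.6  18.2] [301.5 203.5] 294
packing1 0.6 [334.  207.5  19.4  14. ] [343.  214.5] 242
rack 0.87 [157.8 183.1  70.5  38. ] [197.9 198.9] 1131
crate 0.94 [290.6 168.4  74.3  60.6] [327.1 201.2] 1322
```

```bash
cat > h.py <<'E'
import numpy as np, cv2
from scipy.spatial.transform import Rotation as R
from bench import ctrl
def cam(n):
    c=ctrl.calibration(n); f=192/np.tan(np.radians(c["fov_y"]/2))
    return dict(K=np.array([[f,0,c["cx"]],[0,f,c["cy"]],[0,0,1]]),r=np.array(c["rvec"]),t=np.array(c["tvec"]))
def proj(c,P): return cv2.projectPoints(np.float64(P).reshape(-1,1,3),c["r"],c["t"],c["K"],None)[0].reshape(-1,2)
def back(c,uv,z):
    M=cv2.Rodrigues(c["r"])[0]; o=-M.T@c["t"]
    uv=np.atleast_2d(uv).astype(float); d=(M.T@np.linalg.inv(c["K"])@np.c_[uv,np.ones(len(uv))].T).T
    return o+d*((z-o[2])/d[:,2])[:,None]
E
python3 - <<'E'
from h import *
import pickle
D=pickle.load(open("d.pkl","rb")); c=cam("top")
print("packs",back(c,[[301.5,203.5],[343,214.5]],.027).round(3))
print("base",back(c,[268,365],.0).round(3))
print("caps",back(c,[[201,209],[170,206]],.17).round(3))
for l,z in(("crate",.09),("rack",.06)):
    m=D[l][0]["pixels"].astype(np.uint8)
    pts=cv2.findNonZero(m); b=cv2.boxPoints(cv2.minAreaRect(pts)); P=back(c,b,z); print(l,b.round(1).tolist(),P.round(3).tolist(),P.mean(0).round(3))
w=cam("wrist");M=cv2.Rodrigues(w["r"])[0];s=ctrl.get_state();T=R.from_rotvec(s["tool_rot"]).as_matrix()
print("cam in tool",T.T@(-M.T@w["t"]-s["position"]),"\n",T.T@M.T, w["K"]); print(T)
E
python3 -c "
import cv2;a=cv2.imread('pics/top0.png')
cv2.imwrite('pics/topz.png',cv2.resize(a[150:250,140:380],None,fx=3.3,fy=3.3,interpolation=2))"
```

```text
packs [[ 0.547 -0.127  0.027]
 [ 0.505 -0.271  0.027]]
base [[0.004 0.003 0.   ]]
caps [[0.514 0.208 0.17 ]
 [0.525 0.308 0.17 ]]
crate [[286.79998779296875, 214.60000610351562], [297.3999938964844, 167.6999969482422], [364.8999938964844, 183.10000610351562], [354.20001220703125, 229.89999389648438]] [[0.5, -0.071, 0.09], [0.662, -0.113, 0.09], [0.603, -0.341, 0.09], [0.444, -0.295, 0.09]] [ 0.552 -0.205  0.09 ]
rack [[158.0, 212.1999969482422], [161.1999969482422, 178.39999389648438], [227.8000030517578, 184.6999969482422], [224.60000610351562, 218.5]] [[0.522, 0.371, 0.06], [0.641, 0.362, 0.06], [0.613, 0.129, 0.06], [0.495, 0.141, 0.06]] [0.568 0.251 0.06 ]
cam in tool [ 0.0809938  -0.00019934 -0.14847183] 
 [[-4.18351333e-04 -9.56710114e-01 -2.91042234e-01]
 [ 9.99999898e-01 -3.51023505e-04 -2.83544939e-04]
 [ 1.69107646e-04 -2.91042323e-01  9.56710164e-01]] [[314.82891002   0.         254.79064631]
 [  0.         314.82891002 191.04007617]
 [  0.           0.           1.        ]]
[[ 9.68711316e-01  2.48190145e-01 -1.96456684e-04]
 [ 2.48190204e-01 -9.68711249e-01  3.72907437e-04]
 [-9.77578491e-05 -4.09998279e-04 -9.99999911e-01]]
```

View pics/topz.png

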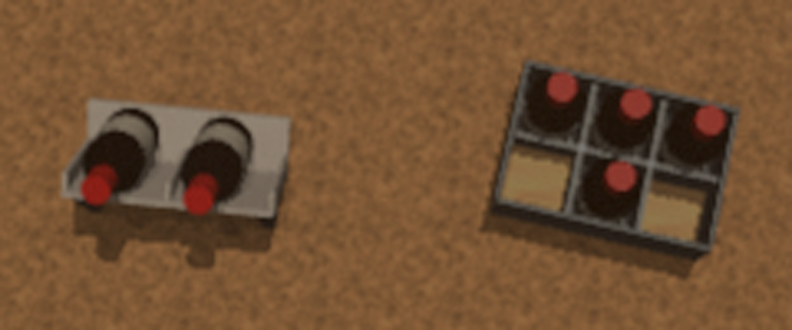

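Emit:
{"name": "step_arm", "arguments": {"plan": [[[0,0,0.05],[0.03,-0.02,-0.02],0],[[0,0,0.1],[0.08,-0.06,-0.04],0],[[0,0,0.16],[0.13,-0.1,-0.06],0],[[0,0,0.21],[0.18,-0.14,-0.065],0],[[0,0,0.27],[0.23,-0.18,-0.065],0],[[0,0,0.33],[0.28,-0.22,-0.065],0],[[0,0,0.39],[0.33,-0.26,-0.065],0],[[0,0,0.45],[0.38,-0.3,-0.065],0],[[0,0,0.5],[0.42,-0.325,-0.065],0],[[0,0,0.52],[0.435,-0.33,-0.065],0]]}}

```text
time: 1.6
position: [0.5033, -0.1968, 0.302]
tool_rot: [-3.113, 0.41, -0.002]
ft_force: [-0.6, -1.0, -0.5]
grip_width: 0.998
```

```bash
cat >look.py <<'E'
import sys
from h import *
import pickle
def look(tag,labels):
    s=ctrl.get_state(); c=cam("wrist"); im=ctrl.get_image("wrist"); s2=ctrl.get_state()
    cv2.imwrite(f"pics/{tag}.png",im[:,:,::-1]); d={}
    for l in labels:
        for r in ctrl.cut_out("wrist",l):
            d.setdefault(l,[]).append(r); p=np.argwhere(r["pixels"]); print(l,round(r["score"],2),np.round(r["rect"],1),p.mean(0).round(1)[::-1])
    pickle.dump((s,c,im,d),open(tag+".pkl","wb"))
    print(s["time"],s["position"],s["tool_rot"],np.abs(s["qd"]).max(),s2["position"])
if __name__=="__main__": look(sys.argv[1],sys.argv[2:])
E
python3 look.py w1 crate packing1 stood1
```

```text
crate 0.82 [148.8  41.8 214.3 144.2] [255.9 115.3]
packing1 0.91 [170.5 120.4  52.7  50.4] [196.7 143.6]
packing1 0.76 [286.  119.   48.1  45.5] [309.4 141.3]
stood1 0.69 [289.2  50.2  68.6  62.3] [323.3  80.8]
stood1 0.69 [225.9  50.   57.9  62.2] [253.4  80.5]
stood1 0.68 [227.7 122.8  51.7  56.9] [253.7 150.5]
stood1 0.61 [  0.  143.9  38.1  93.6] [ 12.8 188.1]
stood1 0.58 [143.4  54.9  76.1  60.7] [182.6  82. ]
1.6 [ 0.50333467 -0.19676132  0.30199706] [-3.11324180e+00  4.10245184e-01 -2.24186394e-03] 0.4049157732854059 [ 0.50397615 -0.19720346  0.30169638]
```

View pics/w1.png

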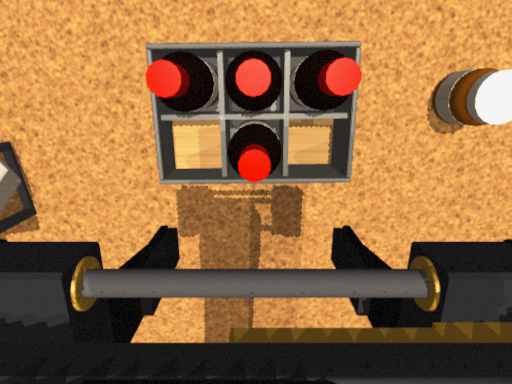

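```bash
python3 look.py w2 crate; python3 -c "
import cv2;a=cv2.imread('pics/w2.png')
cv2.imwrite('pics/w2z.png',cv2.resize(a[30:200,135:375],None,fx=3.3,fy=3.3,interpolation=2))"
```

```text
crate 0.67 [138.   38.9 221.8 145. ] [249.2 113.6]
crate 0.48 [136.3  50.1  75.9  62.1] [174.5  80.5]
1.8 [ 0.50018931 -0.20285122  0.30138541] [ 3.11254022e+00 -4.21876346e-01 -1.16514058e-03] 0.019804191564675583 [ 0.4998497  -0.20347283  0.30141363]
```

View pics/w2z.png

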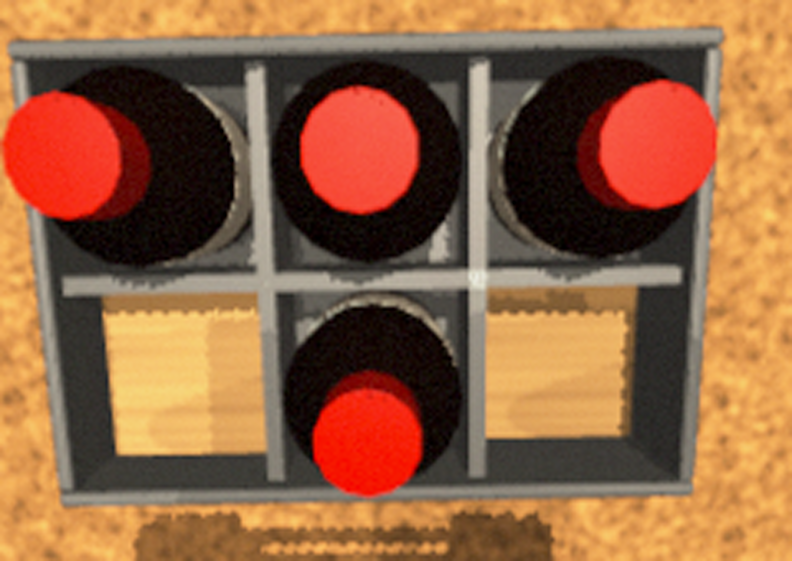

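```bash
cat >crate.py <<'E'
from h import *
import pickle
from scipy.optimize import least_squares
s,c,im,d=pickle.load(open("w2.pkl","rb"))
z=lambda u,v:[135+(u+.5)/3.3-.5,30+(v+.5)/3.3-.5]
uv=np.array([z(10,43),z(721,28),z(691,494),z(64,506)])
L=np.array([[.077,.114,.09],[.077,-.114,.09],[-.077,-.114,.09],[-.077,.114,.09]])
def T(p,L): 
    return np.c_[L[:,:2]@R.from_euler('z',p[2]).as_matrix()[:2,:2].T+p[:2],L[:,2]]
r=least_squares(lambda p:(proj(c,T(p,L))-uv).ravel(),[.552,-.205,-.26])
print(r.x,np.degrees(r.x[2]),r.fun.round(1))
# dividers with free height
dv=np.array([z(260,270),z(478,272)]); Ld=lambda h:np.array([[0,.037,h],[0,-.037,h]])
for h in(.06,.07,.08,.09): print(h,(proj(c,T(r.x,Ld(h)))-dv).round(1).tolist())
caps=np.array([z(60,156),z(359,150),z(657,144),z(367,440)])
print("cap local err", [ (R.from_euler('z',-r.x[2]).as_matrix()@(b-[r.x[0],r.x[1],0])).round(4) for b in back(c,caps,.176)])
Lp=np.array([[-.037,.074,.006],[-.037,-.074,.006]]); print("cells",T(r.x,Lp))
E
python3 crate.py
```

```text
[ 0.55939239 -0.20981041 -0.25024374] -14.337910323012164 [-1.7 -0.6  1.6 -0.7  1.2  1.1 -1.2  1.1]
0.06 [[3.6, 3.2], [-1.0, 1.4]]
0.07 [[2.6, 3.7], [-0.4, 1.8]]
0.08 [[1.6, 4.2], [0.2, 2.3]]
0.09 [[0.5, 4.8], [0.9, 2.9]]
cap local err [array([0.0376, 0.0743, 0.176 ]), array([3.75e-02, 1.00e-04, 1.76e-01]), array([ 0.0375, -0.0736,  0.176 ]), array([-3.56e-02,  1.00e-04,  1.76e-01])]
cells [[ 0.54187023 -0.12895267  0.006     ]
 [ 0.50521949 -0.27234278  0.006     ]]
```

```bash
cat >>crate.py <<'E'
print("pack")
for h in (.006,.01,.02,.03,.044):
    q=proj(c,T(r.x,np.array([[-.07,.107,h],[-.004,.107,h],[-.07,-.107,h],[-.004,-.107,h]])))
    print(h,((q-[135,30])*3.3).round(0).tolist())
E
python3 crate.py|sed -n '/pack/,$p'
```

```text
pack
0.006 [[133.0, 441.0], [118.0, 285.0], [625.0, 431.0], [633.0, 275.0]]
0.01 [[131.0, 442.0], [116.0, 286.0], [627.0, 433.0], [635.0, 275.0]]
0.02 [[125.0, 447.0], [109.0, 287.0], [632.0, 438.0], [640.0, 276.0]]
0.03 [[119.0, 453.0], [103.0, 289.0], [638.0, 443.0], [646.0, 278.0]]
0.044 [[110.0, 460.0], [93.0, 291.0], [646.0, 450.0], [654.0, 280.0]]
```

```bash
cat >>h.py <<'E'
def tool(yaw,tilt):  # tool x forward, tilted so z=(sin t,0,-cos t) rotated by yaw
    ct,st=np.cos(tilt),np.sin(tilt)
    B=np.array([[ct,0,st],[0,-1,0],[st,0,-ct]])
    return R.from_euler('z',yaw).as_matrix()@B
def delta(T0,p0,T1,p1):
    return R.from_matrix(T0.T@T1).as_rotvec(), T0.T@(np.array(p1)-p0)
def rows(T0,p0,T1,p1,n):
    rv,sh=delta(T0,p0,T1,p1); print("turn",rv.round(4),"shift",sh.round(4))
E
python3 - <<'E'
from h import *
s=ctrl.get_state(); T0=R.from_rotvec(s["tool_rot"]).as_matrix(); print(s["position"],np.degrees(np.arctan2(T0[1,0],T0[0,0])))
y=np.radians(-6.3)
rows(T0,s["position"],tool(y,np.pi/6),[.445,.265,.30],1)
E
```

```text
[ 0.49976541 -0.20370043  0.30148903] -15.567631864955425
turn [ 0.0431  0.5229 -0.1578] shift [-0.1785 -0.4368  0.0012]
```

Emit:
{"name": "step_arm", "arguments": {"plan": [[[0,0.06,-0.02],[-0.02,-0.04,0],0],[[0.01,0.12,-0.04],[-0.04,-0.09,0],0],[[0.01,0.18,-0.06],[-0.06,-0.15,0],0],[[0.02,0.24,-0.08],[-0.085,-0.21,0],0],[[0.02,0.3,-0.1],[-0.11,-0.27,0],0],[[0.03,0.36,-0.12],[-0.135,-0.33,0],0],[[0.035,0.42,-0.14],[-0.155,-0.38,0],0],[[0.04,0.48,-0.15],[-0.17,-0.415,0],0],[[0.043,0.523,-0.158],[-0.1785,-0.437,0],0],[[0.043,0.523,-0.158],[-0.1785,-0.437,0],0]]}}

```text
time: 3.15
position: [0.4531, 0.2381, 0.2999]
tool_rot: [3.005, -0.159, 0.807]
ft_force: [0.2, 1.2, -0.3]
grip_width: 0.998
```

```bash
python3 look.py w3 lean1 rack
```

```text
lean1 0.75 [249.7 140.3  51.8  74.9] [274.5 175.4]
lean1 0.7 [158.3 140.4  64.3  69. ] [188.5 174.5]
3.15 [0.45312597 0.23812629 0.29986619] [ 3.00538323 -0.15903505  0.80738485] 1.1300119797847559 [0.44937733 0.24772477 0.30036991]
```

View pics/w3.png

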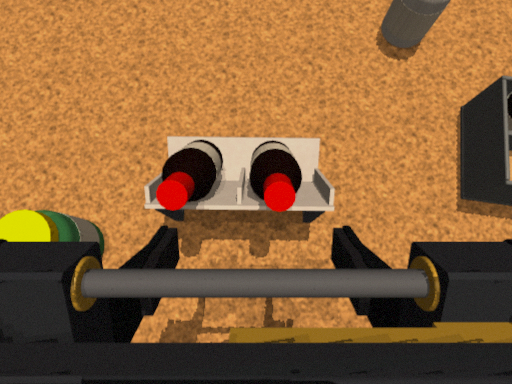

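```bash
python3 look.py w4 lean1 rack; python3 -c "
import cv2;a=cv2.imread('pics/w4.png')
cv2.imwrite('pics/w4z.png',cv2.resize(a[120:240,140:340],None,fx=4,fy=4,interpolation=2))"
```

```text
lean1 0.9 [252.4 140.9  52.5  72. ] [275.6 175.4]
lean1 0.83 [158.3 137.2  65.6  71.7] [189.5 174.2]
rack 0.68 [145.4 137.3 191.4  85.7] [252.2 178.4]
rack 0.31 [511.2  94.6  -1.2  39. ] [509.5 113. ]
3.3 [0.45301788 0.2391522  0.30057205] [ 3.00529321 -0.15223842  0.80691586] 0.07348084341083884 [0.45422101 0.23636795 0.30045834]
```

View pics/w4z.png

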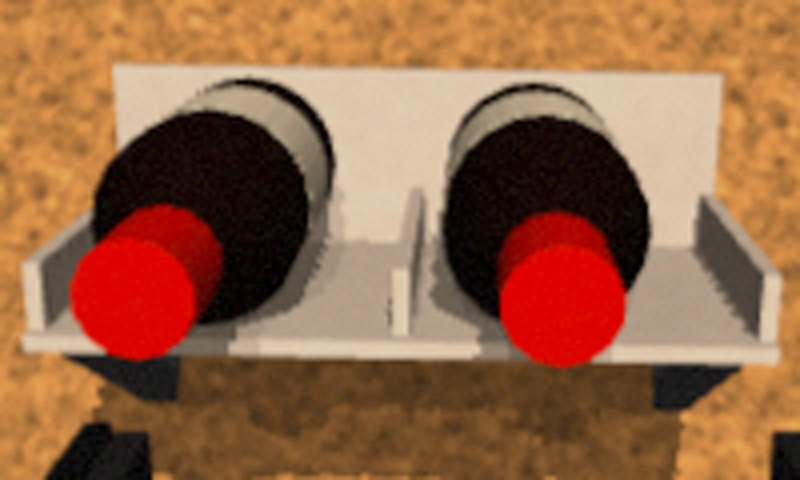

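```bash
python3 - <<'E'
from h import *
for i in range(8):
    s=ctrl.get_state(); print(s["time"],s["position"].round(4),s["tool_rot"].round(3),s["qd"].round(3)); ctrl.get_image("top")
E
```

```text
3.45 [0.4554 0.2341 0.3004] [ 3.002 -0.167  0.805] [ 0.013 -0.001  0.008 -0.    -0.    -0.002 -0.004]
3.5 [0.4555 0.2339 0.3004] [ 3.002 -0.168  0.805] [ 0.005  0.001 -0.003 -0.002 -0.002 -0.003 -0.003]
3.55 [0.4555 0.234  0.3005] [ 3.003 -0.169  0.805] [ 0.001  0.002 -0.006 -0.002  0.001 -0.001 -0.002]
3.6 [0.4554 0.2343 0.3004] [ 3.003 -0.168  0.805] [-0.005  0.002 -0.009 -0.002 -0.002 -0.002 -0.002]
3.65 [0.4553 0.2346 0.3005] [ 3.003 -0.167  0.805] [-0.006  0.003 -0.008 -0.001 -0.001 -0.002 -0.001]
3.7 [0.4552 0.235  0.3005] [ 3.003 -0.166  0.806] [-0.007  0.003 -0.007 -0.001 -0.001 -0.    -0.002]
3.75 [0.4551 0.2353 0.3004] [ 3.003 -0.165  0.806] [-0.006  0.003 -0.005 -0.001 -0.001  0.002 -0.001]
3.8 [0.4549 0.2356 0.3004] [ 3.003 -0.164  0.806] [-0.006  0.001 -0.005  0.     0.    -0.001 -0.003]
```

```bash
python3 look.py w5 lean1 rack; python3 - <<'E'
from h import *
import pickle
s,c,im,d=pickle.load(open("w5.pkl","rb"))
m=((im[:,:,0]>180)&(im[:,:,1]<60)&(im[:,:,2]<60)).astype(np.uint8)
b=((im[:,:,0]>225)&(im[:,:,1]<30)&(im[:,:,2]<30)).astype(np.uint8)
n,l,st,ce=cv2.connectedComponentsWithStats(b)
for i in range(1,n):
    if st[i,4]>100: print(st[i],ce[i], back(c,ce[i],.1832).round(4))
cv2.imwrite('pics/w5z.png',cv2.resize(im[120:240,140:340,::-1],None,fx=4,fy=4,interpolation=2))
E
```

```text
lean1 0.96 [248.2 141.4  53.9  74.4] [272.4 177.1]
lean1 0.92 [151.5 140.8  68.   68.3] [186.6 176.3]
rack 0.73 [144.2 139.3 189.5  85.1] [250.4 180.1]
rack 0.22 [2.000e-01 2.105e+02 1.003e+02 3.550e+01] [ 45.7 228.5]
3.85 [0.45479641 0.23588459 0.30043724] [ 3.00354911 -0.16348549  0.8057459 ] 0.0050863462767961 [0.45470167 0.23613273 0.30044376]
```

View pics/w5z.png

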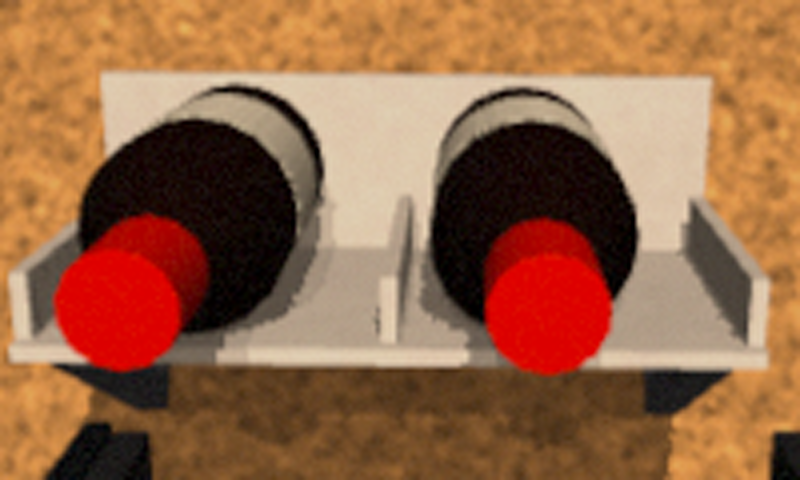

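```bash
cat >caps.py <<'E'
from h import *
import pickle
from scipy.optimize import least_squares
s,c,im,d=pickle.load(open("w5.pkl","rb"))
for th in (200,205,210):
    b=((im[:,:,0]>th)&(im[:,:,1]<60)&(im[:,:,2]<60)).astype(np.uint8)
    n,l,st,ce=cv2.connectedComponentsWithStats(b)
    print(th,[(st[i].tolist(),ce[i].round(1)) for i in range(1,n) if st[i,4]>100])
uv=np.array([[140+(118+.5)/4-.5,120+(310+.5)/4-.5],[140+548.5/4-.5,120+314.5/4-.5]])
P=back(c,uv,.1832); print("cap tops",P.round(4)); dd=P[0]-P[1]; print("dist",np.linalg.norm(dd),"yaw",np.degrees(np.arctan2(-dd[0],dd[1])))
yaw=np.arctan2(-dd[0],dd[1]); Rz=R.from_euler('z',yaw).as_matrix()
ax=Rz@[-.5,0,.8660]; F=P-.17*ax; print("feet",F.round(4)); O=F.mean(0)-Rz@[.05,0,.036]; print("rack",O)
# overlay bottle outlines
v=im[:,:,::-1].copy(); v=cv2.resize(v,None,fx=4,fy=4,interpolation=2)[480:960,560:1360].copy()
e1=Rz@[0,1,0]; e2=np.cross(ax,e1); t=np.linspace(0,2*np.pi,40)[:,None]
for f in F:
    for h,r in((0,.03),(.1,.03),(.136,.015),(.17,.015)):
        q=proj(c,f+h*ax+r*(np.cos(t)*e1+np.sin(t)*e2)); q=((q+.5)*4-.5-[560,480]).round().astype(np.int32)
        cv2.polylines(v,[q.reshape(-1,1,2)],True,(0,255,0),1)
cv2.imwrite("pics/ov.png",v)
E
python3 caps.py
```

```text
200 [([154, 182, 30, 30, 696], array([168.7, 196.7])), ([262, 183, 31, 30, 704], array([276.8, 197.8]))]
205 [([154, 183, 30, 29, 683], array([168.7, 196.8])), ([262, 184, 31, 29, 691], array([276.9, 197.9]))]
210 [([154, 183, 30, 29, 672], array([168.8, 196.9])), ([263, 184, 30, 29, 680], array([276.9, 197.9]))]
cap tops [[0.5199 0.3094 0.1832]
 [0.5081 0.2103 0.1832]]
dist 0.09981046587580063 yaw -6.798201837092166
feet [[0.6043 0.2994 0.036 ]
 [0.5925 0.2003 0.036 ]]
rack [ 5.48722953e-01  2.55727790e-01 -2.00000000e-05]
```

View pics/ov.png

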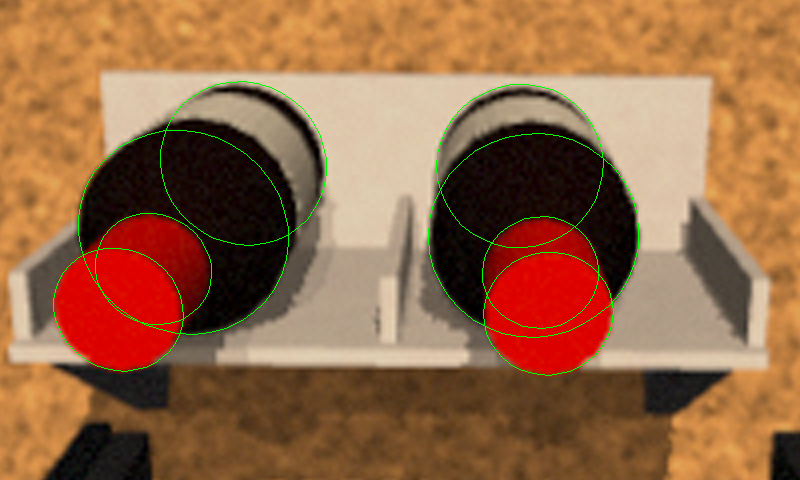

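```bash
cat >plan.py <<'E'
from h import *
yaw=np.radians(-6.8); ax=R.from_euler('z',yaw).as_matrix()@[-.5,0,.866]
FL=np.array([.6043,.2994,.036]); FR=np.array([.5925,.2003,.036])
cyaw=-.2502; CL=np.array([.5419,-.1290]); CR=np.array([.5052,-.2723])
def go(T1,p1):
    s=ctrl.get_state(); T0=R.from_rotvec(s["tool_rot"]).as_matrix()
    print(s["time"],s["position"].round(4),"yaw/tilt",np.degrees(np.arctan2(T0[1,0],T0[0,0])).round(2),np.degrees(np.arctan2(T0[2,0],-T0[2,2])).round(2),"F",s["ft_force"].round(2),"grip",round(s["grip_width"],3),"joints",s["joint_positions"].round(2))
    rows(T0,s["position"],T1,p1,1)
E
python3 -c "
from plan import *
go(tool(yaw,np.pi/6),FR+.24*ax); go(tool(yaw,np.pi/6),FR+.15*ax)"
```

```text
4.0 [0.4546 0.2364 0.3004] yaw/tilt -6.18 30.03 F [-0.04  0.49  0.22] grip 1.0 joints [-0.51 -0.28 -0.25  2.02  0.37  1.06 -2.57]
turn [-0.006  -0.0006  0.0093] shift [-0.0101  0.0198  0.0595]
4.0 [0.4546 0.2364 0.3004] yaw/tilt -6.18 30.03 F [-0.04  0.49  0.22] grip 1.0 joints [-0.51 -0.28 -0.25  2.02  0.37  1.06 -2.57]
turn [-0.006  -0.0006  0.0093] shift [-0.0102  0.0203  0.1495]
```

```bash
cat >>plan.py <<'E'
TG=tool(yaw,np.pi/6)@R.from_euler('z',-.8).as_matrix()
TC=tool(cyaw,0)@R.from_euler('z',-.785).as_matrix()
E
python3 -c "
from plan import *
go(TG,FR+.24*ax)"
```

```text
4.0 [0.4546 0.2364 0.3004] yaw/tilt -6.18 30.03 F [-0.04  0.49  0.22] grip 1.0 joints [-0.51 -0.28 -0.25  2.02  0.37  1.06 -2.57]
turn [-0.0055 -0.0029 -0.7907] shift [-0.0101  0.0198  0.0595]
```

Emit:
{"name": "step_arm", "arguments": {"plan": [[[0,0,-0.1],[-0.001,0.003,0.01],0],[[-0.001,0,-0.25],[-0.003,0.006,0.02],0],[[-0.002,-0.001,-0.4],[-0.005,0.01,0.03],0],[[-0.003,-0.001,-0.55],[-0.007,0.014,0.04],0],[[-0.004,-0.002,-0.68],[-0.009,0.017,0.05],0],[[-0.005,-0.003,-0.76],[-0.01,0.02,0.057],0],[[-0.0055,-0.003,-0.791],[-0.01,0.02,0.06],0],[[-0.0055,-0.003,-0.791],[-0.01,0.02,0.06],0],[[-0.0055,-0.003,-0.791],[-0.01,0.02,0.06],0],[[-0.0055,-0.003,-0.791],[-0.01,0.02,0.06],0]]}}

```text
time: 5.25
position: [0.4737, 0.2146, 0.2438]
tool_rot: [2.668, 0.946, 0.681]
ft_force: [-0.1, 0.9, -0.3]
grip_width: 1.003
```

```bash
python3 look.py w6 ; python3 -c "
from plan import *
go(TG,FR+.24*ax)
go(TG,FR+.15*ax)"
```

```text
5.25 [0.4736851  0.21455262 0.2437791 ] [2.66825616 0.94620932 0.68071416] 0.0025205981692112923 [0.47365204 0.21452185 0.24371567]
5.3 [0.4737 0.2145 0.2437] yaw/tilt 43.16 21.94 F [0.06 1.19 0.04] grip 0.998 joints [-0.59 -0.24 -0.13  2.11  0.44  0.95 -1.81]
turn [-0.     -0.0005  0.0003] shift [-0.0002 -0.0001 -0.0003]
5.3 [0.4737 0.2145 0.2437] yaw/tilt 43.16 21.94 F [0.06 1.19 0.04] grip 0.998 joints [-0.59 -0.24 -0.13  2.11  0.44  0.95 -1.81]
turn [-0.     -0.0005  0.0003] shift [-0.0002 -0.0001  0.0897]
```

View pics/w6.png

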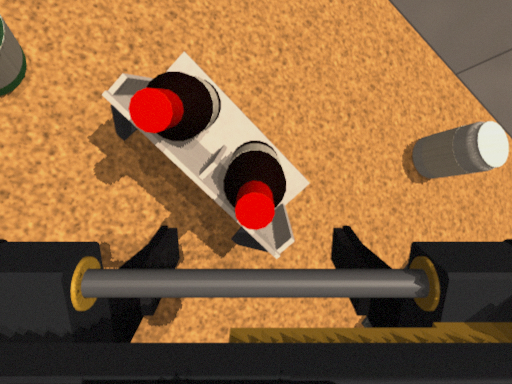

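```bash
python3 - <<'E'
from plan import *
import pickle
s,c,im,d=pickle.load(open("w6.pkl","rb"))
b=((im[:,:,0]>225)&(im[:,:,1]<60)&(im[:,:,2]<60)).astype(np.uint8)
for th in(200,225,235):
    b=((im[:,:,0]>th)&(im[:,:,1]<60)&(im[:,:,2]<60)).astype(np.uint8)
    n,l,st,ce=cv2.connectedComponentsWithStats(b)
    print(th,[(st[i].tolist(),ce[i].round(1)) for i in range(1,n) if st[i,4]>100])
e1=np.cross(ax,[0,0,1]);e1/=np.linalg.norm(e1);e2=np.cross(ax,e1);t=np.linspace(0,2*np.pi,90)[:,None]
for f in(FL,FR):
    q=proj(c,f+.17*ax+.015*(np.cos(t)*e1+np.sin(t)*e2)); print(q.min(0).round(1),(q.max(0)-q.min(0)).round(1),q.mean(0).round(1))
E
python3 -c "
import cv2;a=cv2.imread('pics/w6.png')
cv2.imwrite('pics/w6z.png',cv2.resize(a[40:260,100:320],None,fx=2.7,fy=2.7,interpolation=2))"
```

```text
200 [([129, 88, 44, 45, 1500], array([150.6, 109.8])), ([235, 192, 39, 37, 1124], array([254.6, 210.3]))]
225 [([129, 88, 43, 44, 1439], array([150.3, 109.8])), ([236, 193, 38, 36, 1077], array([254.7, 210.7]))]
235 []
[128.3  86.9] [44.9 46.1] [150.6 110. ]
[234.1 191.1] [40.7 38.2] [254.3 210.2]
```

View pics/w6z.png

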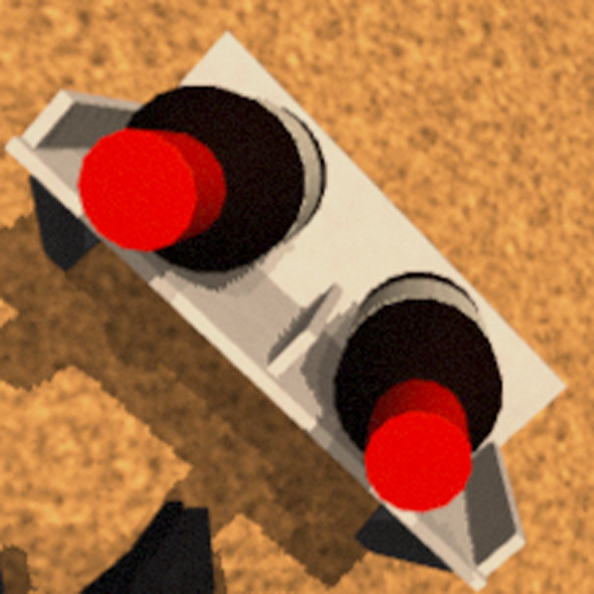

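Emit:
{"name": "step_arm", "arguments": {"plan": [[[0,0,0],[0,0,0.012],0],[[0,0,0],[0,0,0.03],0],[[0,0,0],[0,0,0.05],0],[[0,0,0],[0,0,0.068],0],[[0,0,0],[0,0,0.082],0],[[0,0,0],[0,0,0.088],0],[[0,0,0],[0,0,0.088],0],[[0,0,0],[0,0,0.088],0],[[0,0,0],[0,0,0.088],80],[[0,0,0],[0,0,0.088],120]], "squeeze": 50}}

```text
time: 6.55
position: [0.5174, 0.2093, 0.1677]
tool_rot: [2.668, 0.947, 0.681]
ft_force: [0.4, 0.5, 0.4]
grip_width: 0.85
```

Emit:
{"name": "step_arm", "arguments": {"plan": [[[0,0,0],[0,0,0],255],[[0,0,0],[0,0,0],255],[[0,0,0],[0,0,0],255],[[0,0,0],[0,0,0],255],[[0,0,0],[0,0,0],255],[[0,0,0],[0,0,0],255],[[0,0,0],[0,0,0],255],[[0,0,0],[0,0,0],255],[[0,0,0],[0,0,0],255],[[0,0,0],[0,0,0],255]], "squeeze": 50}}

```text
time: 7.8
position: [0.5172, 0.2092, 0.1672]
tool_rot: [2.668, 0.947, 0.68]
ft_force: [0.2, 1.0, 1.1]
grip_width: 0.332
```

```bash
python3 look.py w7 ; python3 -c "
from plan import *
go(TG,FR+.15*ax)
go(TG,FR+.15*ax+[0.01,0,.06])"
```

```text
7.8 [0.51723881 0.20918726 0.16716315] [2.66815512 0.94669103 0.67970047] 0.0013791796258941212 [0.51724796 0.20924071 0.16718628]
7.85 [0.5172 0.2092 0.1672] yaw/tilt 43.17 21.9 F [-0.65  0.45 -1.51] grip 0.33 joints [-0.55 -0.09 -0.1   2.15  0.52  0.76 -1.87]
turn [-0.0002 -0.      0.0007] shift [0.     0.     0.0015]
7.85 [0.5172 0.2092 0.1672] yaw/tilt 43.17 21.9 F [-0.65  0.45 -1.51] grip 0.33 joints [-0.55 -0.09 -0.1   2.15  0.52  0.76 -1.87]
turn [-0.0002 -0.      0.0007] shift [ 0.0278  0.0269 -0.0455]
```

View pics/w7.png

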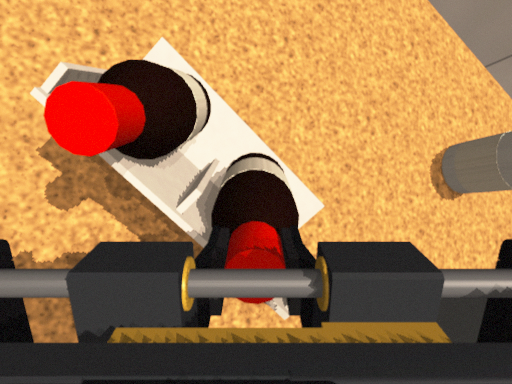

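Emit:
{"name": "step_arm", "arguments": {"plan": [[[0,0,0],[0.0014,0.0013,-0.0023],255],[[0,0,0],[0.0042,0.004,-0.0068],255],[[0,0,0],[0.007,0.0067,-0.0115],255],[[0,0,0],[0.0105,0.01,-0.0172],255],[[0,0,0],[0.014,0.0135,-0.023],255],[[0,0,0],[0.0182,0.0175,-0.03],255],[[0,0,0],[0.0225,0.0215,-0.037],255],[[0,0,0],[0.0265,0.0255,-0.0435],255],[[0,0,0],[0.031,0.03,-0.051],255],[[0,0,0],[0.034,0.033,-0.056],255]], "squeeze": 55}}

```text
time: 9.1
position: [0.5307, 0.2091, 0.2403]
tool_rot: [2.668, 0.946, 0.681]
ft_force: [-0.2, -1.5, -4.7]
grip_width: 0.329
```

```bash
python3 look.py w8 ; python3 -c "
from plan import *
print(TG.T@R.from_rotvec(ctrl.get_state()['tool_rot']).as_matrix())
go(TC,[.44,.18,.38])
go(TC,[CR[0]-.0,CR[1],.30])"
```

```text
9.1 [0.53070626 0.20912568 0.24029492] [2.66801648 0.94643232 0.68088446] 0.0905489614957531 [0.53115681 0.20929207 0.2412152 ]
[[ 9.99998055e-01 -2.33403648e-05  1.97210471e-03]
 [ 2.24009383e-05  9.99999886e-01  4.76378031e-04]
 [-1.97211560e-03 -4.76332928e-04  9.99997942e-01]]
9.15 [0.5312 0.2093 0.2412] yaw/tilt 43.18 22.03 F [ 1.31 -0.04 -2.65] grip 0.332 joints [-0.55 -0.13 -0.08  2.03  0.44  0.89 -1.74]
turn [ 0.3486 -0.3936  0.1434] shift [-0.0325  0.0236 -0.1638]
9.15 [0.5312 0.2093 0.2412] yaw/tilt 43.18 22.03 F [ 1.31 -0.04 -2.65] grip 0.332 joints [-0.55 -0.13 -0.08  2.03  0.44  0.89 -1.74]
turn [ 0.3486 -0.3936  0.1434] shift [-0.3058  0.3758 -0.0357]
```

View pics/w8.png

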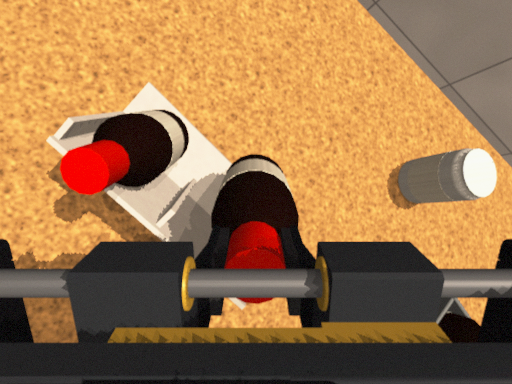

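```bash
python3 -c "
from plan import *
s=ctrl.get_state(); T0=R.from_rotvec(s['tool_rot']).as_matrix(); p0=s['position']; print(p0)
for f,p in((0,[.5312,.2093,.27]),(.2,[.53,.20,.32]),(.6,[.525,.15,.36]),(1,[.51,.05,.37]),(1,[.505,0,.37])):
    T=T0@R.from_rotvec(f*R.from_matrix(T0.T@TC).as_rotvec()).as_matrix()
    print(f,*[x.round(3) for x in delta(T0,p0,T,p)])
"
```

```text
[0.53115681 0.20929207 0.2412152 ]
0 [0. 0. 0.] [ 0.01   0.01  -0.025]
0.2 [ 0.07  -0.079  0.029] [ 0.021  0.035 -0.068]
0.6 [ 0.209 -0.236  0.086] [-0.001  0.085 -0.102]
1 [ 0.349 -0.394  0.143] [-0.071  0.157 -0.113]
1 [ 0.349 -0.394  0.143] [-0.107  0.192 -0.112]
```

Emit:
{"name": "step_arm", "arguments": {"plan": [[[0,0,0],[0.007,0.007,-0.015],255],[[0.02,-0.02,0.01],[0.014,0.018,-0.038],255],[[0.07,-0.079,0.029],[0.021,0.035,-0.068],255],[[0.12,-0.13,0.05],[0.015,0.052,-0.084],255],[[0.17,-0.185,0.07],[0.008,0.068,-0.094],255],[[0.22,-0.25,0.09],[-0.008,0.09,-0.104],255],[[0.27,-0.31,0.11],[-0.03,0.115,-0.109],255],[[0.31,-0.355,0.13],[-0.053,0.139,-0.112],255],[[0.34,-0.385,0.14],[-0.078,0.163,-0.113],255],[[0.349,-0.394,0.143],[-0.1,0.185,-0.112],255]]}}

```text
time: 10.4
position: [0.5062, 0.008, 0.3692]
tool_rot: [3.028, 0.829, -0.001]
ft_force: [0.6, -0.6, -3.4]
grip_width: 0.333
```

```bash
python3 -c "
from plan import *
go(TC,[CR[0],CR[1],.37])
go(TC,[CR[0],CR[1],.26])"
```

```text
10.4 [0.5062 0.008  0.3692] yaw/tilt 30.63 -0.06 F [ 0.64 -0.6  -3.43] grip 0.333 joints [-0.35 -0.03  0.27  1.58  0.01  1.58 -1.11]
turn [ 0.0014  0.0011 -0.0002] shift [-0.1437  0.2406 -0.0003]
10.4 [0.5062 0.008  0.3692] yaw/tilt 30.63 -0.06 F [ 0.64 -0.6  -3.43] grip 0.333 joints [-0.35 -0.03  0.27  1.58  0.01  1.58 -1.11]
turn [ 0.0014  0.0011 -0.0002] shift [-0.1436  0.2405  0.1097]
```

Emit:
{"name": "step_arm", "arguments": {"plan": [[[0,0,0],[-0.018,0.03,0],255],[[0,0,0],[-0.042,0.07,0],255],[[0,0,0],[-0.066,0.11,0],255],[[0,0,0],[-0.09,0.15,0],255],[[0,0,0],[-0.11,0.184,0],255],[[0,0,0],[-0.127,0.212,0],255],[[0.001,0.001,0],[-0.138,0.231,0],255],[[0.001,0.001,0],[-0.142,0.239,0],255],[[0.001,0.001,0],[-0.142,0.239,0],255],[[0.001,0.001,0],[-0.142,0.239,0],255]]}}

```text
time: 11.65
position: [0.5057, -0.2666, 0.3684]
tool_rot: [-3.027, -0.834, 0.002]
ft_force: [-0.6, 0.7, -4.8]
grip_width: 0.331
```

```bash
python3 look.py w9 crate;python3 look.py w10; python3 -c "
from plan import *
s=ctrl.get_state();print(s['ft_force'],np.abs(s['qd']).max())
go(TC,[CR[0],CR[1],.26])"; python3 -c "
import cv2;a=cv2.imread('pics/w10.png')
cv2.imwrite('pics/w10z.png',cv2.resize(a[0:330,60:460],None,fx=1.8,fy=1.8,interpolation=2))"
```

```text
crate 0.91 [139.1   1.7 201.  170.5] [233.4  89.8]
crate 0.37 [212.4 153.4  88.7 153.4] [254.4 213.5]
crate 0.25 [232.2 123.1  51.5  35.4] [258.7 144. ]
11.65 [ 0.50567954 -0.26656768  0.36840177] [-3.02739151e+00 -8.33804094e-01  2.13118760e-03] 0.0039431714685797085 [ 0.5056268  -0.26658123  0.36835898]
11.75 [ 0.50556327 -0.26671603  0.36835581] [-3.02756647e+00 -8.33750314e-01  2.37126839e-03] 0.004678683417462969 [ 0.50547851 -0.26690409  0.36835401]
[ 0.73317443 -0.17916776 -4.16506042] 0.005159377402897707
11.8 [ 0.5055 -0.2669  0.3684] yaw/tilt 30.78 -0.07 F [ 0.73 -0.18 -4.17] grip 0.333 joints [-0.05  0.13  0.55  1.44 -0.07  1.59 -0.54]
turn [-0.0016  0.0012  0.0023] shift [-0.0029  0.0047  0.1084]
```

View pics/w10z.png

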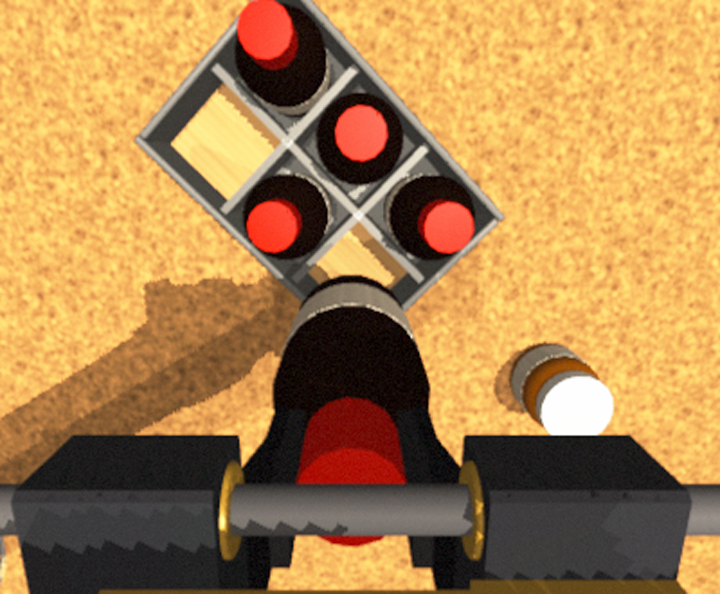

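```bash
cat >ov.py <<'E'
import sys,pickle
from plan import *
def ov(tag,hd=.1485,crop=(0,330,60,460),k=1.8):
    s,c,im,d=pickle.load(open(tag+".pkl","rb")); y0,y1,x0,x1=crop
    v=cv2.resize(im[:,:,::-1],None,fx=k,fy=k,interpolation=2)
    def pl(P,col,cl=True):
        q=((proj(c,P)+.5)*k-.5).round().astype(np.int32); cv2.polylines(v,[q.reshape(-1,1,2)],cl,col,1)
    M=R.from_euler('z',-.2502).as_matrix(); o=np.array([.5594,-.2098,0])
    rect=lambda x,y,z,a,b:np.array([[x-a,y-b,z],[x+a,y-b,z],[x+a,y+b,z],[x-a,y+b,z]])@M.T+o
    pl(rect(0,0,.09,.077,.114),(0,255,0))
    for y in(-.074,0,.074):
        for x in(-.037,.037): pl(rect(x,y,.09,.034,.034),(255,255,0))
    T=R.from_rotvec(s["tool_rot"]).as_matrix(); t=np.linspace(0,2*np.pi,60)[:,None]
    f=s["position"]+hd*T[:,2]
    for h,r in((0,.03),(.1,.03),(.136,.015),(.17,.015)): pl(f-h*T[:,2]+r*(np.cos(t)*T[:,0]+np.sin(t)*T[:,1]),(255,0,255))
    for x,y in((.037,.074),(.037,0),(.037,-.074),(-.037,0)):
        pl(np.array([x,y,.176])@M.T+o+.015*np.c_[np.cos(t),np.sin(t),0*t],(0,255,255))
    cv2.imwrite(f"pics/{tag}ov.png",v[int(y0*k):int(y1*k),int(x0*k):int(x1*k)])
if __name__=="__main__": ov(sys.argv[1])
E
python3 ov.py w10
```

```text
(no output)
```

View pics/w10ov.png

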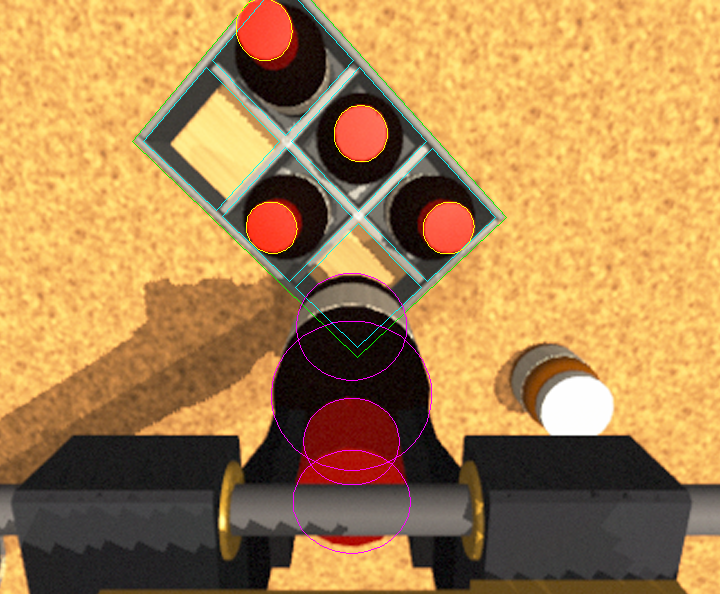

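Emit:
{"name": "step_arm", "arguments": {"plan": [[[0,0,0],[-0.001,0.001,0.008],255],[[0,0,0.001],[-0.002,0.003,0.024],255],[[-0.001,0.001,0.002],[-0.003,0.005,0.042],255],[[-0.001,0.001,0.002],[-0.003,0.005,0.06],255],[[-0.001,0.001,0.002],[-0.003,0.005,0.078],255],[[-0.001,0.001,0.002],[-0.003,0.005,0.092],255],[[-0.001,0.001,0.002],[-0.003,0.005,0.1],255],[[-0.001,0.001,0.002],[-0.003,0.005,0.104],255],[[-0.001,0.001,0.002],[-0.003,0.005,0.104],255],[[-0.001,0.001,0.002],[-0.003,0.005,0.104],255]]}}

```text
time: 13.05
position: [0.5052, -0.274, 0.2649]
tool_rot: [3.03, 0.828, 0.001]
ft_force: [-0.2, -0.7, -4.5]
grip_width: 0.33
```

```bash
python3 look.py w11; python3 ov.py w11; python3 -c "
from plan import *
go(TC,[CR[0],CR[1],.20])"
```

```text
13.05 [ 0.50519375 -0.27395804  0.26486972] [3.03022641e+00 8.27575168e-01 5.07330115e-04] 0.002141759649733046 [ 0.50518705 -0.27394125  0.26486552]
13.1 [ 0.5052 -0.2739  0.2649] yaw/tilt 30.55 0.01 F [-1.12  0.43 -4.25] grip 0.33 joints [-0.04  0.16  0.55  1.62 -0.08  1.39 -0.52]
turn [ 0.0004 -0.0002 -0.0016] shift [ 0.0008 -0.0014  0.0649]
```

View pics/w11ov.png

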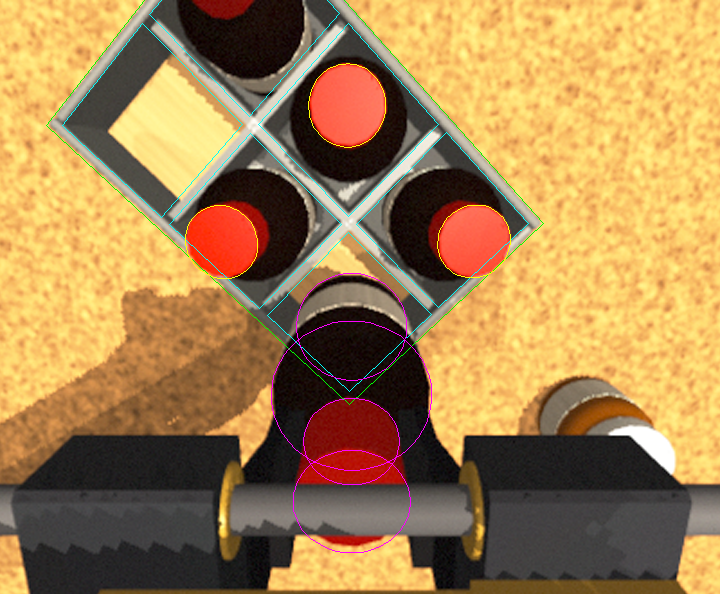

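Emit:
{"name": "step_arm", "arguments": {"plan": [[[0,0,0],[0.001,-0.001,0],255],[[0,0,-0.001],[0.001,-0.002,0.005],255],[[0,0,-0.0015],[0.001,-0.002,0.015],255],[[0,0,-0.0015],[0.001,-0.002,0.026],255],[[0,0,-0.0015],[0.001,-0.002,0.038],255],[[0,0,-0.0015],[0.001,-0.002,0.05],255],[[0,0,-0.0015],[0.001,-0.002,0.06],255],[[0,0,-0.0015],[0.001,-0.002,0.066],255],[[0,0,-0.0015],[0.001,-0.002,0.068],255],[[0,0,-0.0015],[0.001,-0.002,0.068],255]]}}

```text
time: 14.35
position: [0.5048, -0.2716, 0.1964]
tool_rot: [-3.03, -0.83, 0.001]
ft_force: [-0.2, 0.5, -3.9]
grip_width: 0.332
```

```bash
python3 look.py w12; python3 ov.py w12; python3 -c "
from plan import *
go(TC,[CR[0],CR[1],.175])
print(ctrl.get_state()['torque'])"
```

```text
14.35 [ 0.50478365 -0.27159525  0.19639187] [-3.02988830e+00 -8.29999701e-01  6.64641488e-04] 0.0059374832532572116 [ 0.50488331 -0.27168443  0.19658862]
14.4 [ 0.5049 -0.2717  0.1966] yaw/tilt 30.64 -0.01 F [ 0.41  0.02 -4.79] grip 0.332 joints [-0.03  0.19  0.55  1.72 -0.11  1.26 -0.5 ]
turn [ 0.0001  0.0002 -0.0001] shift [-0.      0.0007  0.0216]
[-0.01291575 -0.04674625 -0.02500128]
```

View pics/w12ov.png

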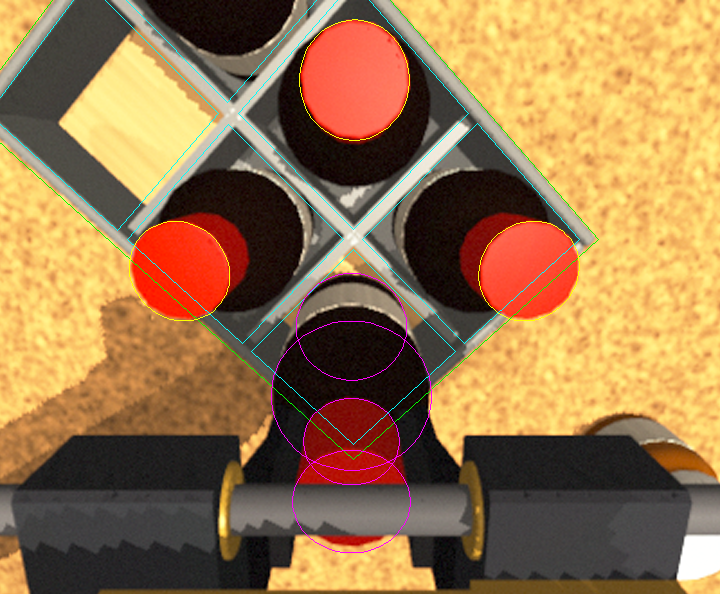

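Emit:
{"name": "step_arm", "arguments": {"plan": [[[0,0,0],[0,0,0.001],255],[[0,0,0],[0,0,0.003],255],[[0,0,0],[0,0,0.005],255],[[0,0,0],[0,0,0.007],255],[[0,0,0],[0,0,0.009],255],[[0,0,0],[0,0,0.011],255],[[0,0,0],[0,0,0.013],255],[[0,0,0],[0,0,0.015],255],[[0,0,0],[0,0,0.017],255],[[0,0,0],[0,0,0.018],255]]}}

```text
time: 15.65
position: [0.5046, -0.2715, 0.178]
tool_rot: [-3.03, -0.83, 0.001]
ft_force: [0.4, 1.0, -3.9]
grip_width: 0.328
```

Emit:
{"name": "step_arm", "arguments": {"plan": [[[0,0,0],[0,0,0.0005],255],[[0,0,0],[0,0,0.001],255],[[0,0,0],[0,0,0.002],255],[[0,0,0],[0,0,0.003],255],[[0,0,0],[0,0,0.004],255],[[0,0,0],[0,0,0.005],255],[[0,0,0],[0,0,0.006],255],[[0,0,0],[0,0,0.007],255],[[0,0,0],[0,0,0.0075],255],[[0,0,0],[0,0,0.008],255]]}}

```text
time: 16.9
position: [0.5047, -0.2716, 0.1702]
tool_rot: [-3.03, -0.83, 0.001]
ft_force: [-0.2, -1.7, -4.9]
grip_width: 0.334
```

Foot now ≈22 mm; packing estimate ≈14 mm, minimum 10 mm. Continue in small steps.

Emit:
{"name": "step_arm", "arguments": {"plan": [[[0,0,0],[0,0,0.0005],255],[[0,0,0],[0,0,0.001],255],[[0,0,0],[0,0,0.0015],255],[[0,0,0],[0,0,0.002],255],[[0,0,0],[0,0,0.0025],255],[[0,0,0],[0,0,0.003],255],[[0,0,0],[0,0,0.0035],255],[[0,0,0],[0,0,0.004],255],[[0,0,0],[0,0,0.004],255],[[0,0,0],[0,0,0.004],255]]}}

```text
time: 18.15
position: [0.5047, -0.2715, 0.1662]
tool_rot: [-3.03, -0.83, 0.001]
ft_force: [-0.2, -0.0, -4.4]
grip_width: 0.335
```

Emit:
{"name": "step_arm", "arguments": {"plan": [[[0,0,0],[0,0,0.0005],255],[[0,0,0],[0,0,0.001],255],[[0,0,0],[0,0,0.0015],255],[[0,0,0],[0,0,0.002],255],[[0,0,0],[0,0,0.0025],255],[[0,0,0],[0,0,0.003],255],[[0,0,0],[0,0,0.0035],255],[[0,0,0],[0,0,0.004],255],[[0,0,0],[0,0,0.004],255],[[0,0,0],[0,0,0.004],255]]}}

```text
time: 19.4
position: [0.5051, -0.2716, 0.1635]
tool_rot: [3.03, 0.83, 0.001]
ft_force: [-1.4, 0.7, 4.8]
grip_width: 0.331
```

Emit:
{"name": "step_arm", "arguments": {"plan": [[[0,0,0],[0,0,-0.0005],255],[[0,0,0],[0,0,-0.0005],255],[[0,0,0],[0,0,-0.0005],165],[[0,0,0],[0,0,-0.0005],150],[[0,0,0],[0,0,-0.0005],140],[[0,0,0],[0,0,-0.0005],130],[[0,0,0],[0,0,-0.0005],120],[[0,0,0],[0,0,-0.0005],120],[[0,0,0],[0,0,-0.0005],120],[[0,0,0],[0,0,-0.0005],120]]}}

```text
time: 20.65
position: [0.5047, -0.2715, 0.1627]
tool_rot: [-3.03, -0.83, 0.001]
ft_force: [-0.4, 0.0, 0.5]
grip_width: 0.529
```

```bash
python3 look.py w13; python3 -c "
from plan import *
go(TC,[CR[0],CR[1],.30])"
```

```text
20.65 [ 0.50466794 -0.27154522  0.1627437 ] [-3.02974070e+00 -8.29954271e-01  9.99888147e-04] 0.0023824340753022624 [ 0.50463945 -0.27158486  0.16274387]
20.7 [ 0.5046 -0.2716  0.1627] yaw/tilt 30.63 -0.03 F [ 0.21 -0.31 -0.14] grip 0.529 joints [-0.03  0.22  0.54  1.76 -0.12  1.19 -0.49]
turn [-0.0004  0.0006 -0.0001] shift [ 0.      0.0008 -0.1373]
```

View pics/w13.png

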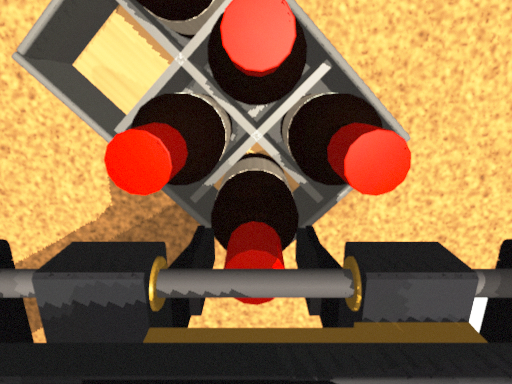

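```bash
python3 -c "
from plan import *
s=ctrl.get_state(); T0=R.from_rotvec(s['tool_rot']).as_matrix(); p0=s['position']; print(p0)
for p in((.505,-.22,.30),(.505,.03,.32)): print((T0.T@(np.array(p)-p0)).round(3))
print(FL+.24*ax)"
```

```text
[ 0.50463945 -0.27158486  0.16274387]
[ 0.027 -0.044 -0.137]
[ 0.154 -0.259 -0.157]
[0.48514414 0.31360848 0.24384   ]
```

Emit:
{"name": "step_arm", "arguments": {"plan": [[[0,0,0],[0,0,-0.01],120],[[0,0,0],[0,0,-0.035],120],[[0,0,0],[0,0,-0.07],120],[[0,0,0],[0.005,-0.01,-0.11],60],[[0,0,0],[0.02,-0.035,-0.135],0],[[0,0,0],[0.044,-0.075,-0.145],0],[[0,0,0],[0.07,-0.12,-0.15],0],[[0,0,0],[0.098,-0.166,-0.155],0],[[0,0,0],[0.126,-0.212,-0.157],0],[[0,0,0],[0.153,-0.257,-0.157],0]]}}

```text
time: 21.95
position: [0.5054, 0.0292, 0.3211]
tool_rot: [-3.03, -0.83, -0.002]
ft_force: [0.7, 0.2, -1.2]
grip_width: 0.997
```

```bash
python3 -c "
from plan import *
s=ctrl.get_state(); print(s['qd'].round(2))
go(TG,FL+.24*ax); go(TG,FL+.29*ax)"
```

```text
[-0.39  0.04 -0.42 -0.02 -0.02 -0.01 -0.81]
21.95 [0.5054 0.0292 0.3211] yaw/tilt 30.63 0.08 F [ 0.71  0.18 -1.17] grip 0.997 joints [-0.38 -0.02  0.27  1.67  0.01  1.49 -1.15]
turn [-0.3478  0.3903 -0.1436] shift [ 0.1273 -0.2551  0.0773]
21.95 [0.5054 0.0292 0.3211] yaw/tilt 30.63 0.08 F [ 0.71  0.18 -1.17] grip 0.997 joints [-0.38 -0.02  0.27  1.67  0.01  1.49 -1.15]
turn [-0.3478  0.3903 -0.1436] shift [ 0.1076 -0.2703  0.034 ]
```

Emit:
{"name": "step_arm", "arguments": {"plan": [[[-0.04,0.04,-0.015],[0.014,-0.03,0],0],[[-0.09,0.1,-0.035],[0.033,-0.07,0.002],0],[[-0.14,0.16,-0.06],[0.054,-0.115,0.005],0],[[-0.19,0.22,-0.08],[0.074,-0.16,0.01],0],[[-0.24,0.275,-0.1],[0.092,-0.2,0.02],0],[[-0.29,0.325,-0.12],[0.108,-0.23,0.038],0],[[-0.33,0.37,-0.135],[0.12,-0.248,0.058],0],[[-0.348,0.39,-0.144],[0.126,-0.255,0.072],0],[[-0.348,0.39,-0.144],[0.127,-0.255,0.077],0],[[-0.348,0.39,-0.144],[0.127,-0.255,0.077],0]]}}

```text
time: 23.2
position: [0.4853, 0.311, 0.2434]
tool_rot: [2.669, 0.945, 0.677]
ft_force: [-0.6, 0.7, 0.6]
grip_width: 0.999
```

```bash
python3 - <<'E'
from plan import *
ctrl.get_image("wrist");ctrl.get_image("wrist")
s=ctrl.get_state();print(s['qd'].round(2))
go(TG,FL+.24*ax)
import look; look.look("w14",[])
import pickle
s,c,im,d=pickle.load(open("w14.pkl","rb"))
b=((im[:,:,0]>225)&(im[:,:,1]<60)&(im[:,:,2]<60)).astype(np.uint8)
n,l,st,ce=cv2.connectedComponentsWithStats(b)
print([(st[i].tolist(),ce[i].round(1)) for i in range(1,n) if st[i,4]>100])
e1=np.cross(ax,[0,0,1]);e1/=np.linalg.norm(e1);e2=np.cross(ax,e1);t=np.linspace(0,2*np.pi,90)[:,None]
q=proj(c,FL+.17*ax+.015*(np.cos(t)*e1+np.sin(t)*e2)); print(q.min(0).round(1),(q.max(0)-q.min(0)).round(1),q.mean(0).round(1))
go(TG,FL+.15*ax)
E
```

```text
[-0. -0. -0. -0.  0. -0. -0.]
23.3 [0.4856 0.3111 0.2441] yaw/tilt 43.03 21.87 F [ 0.25 -0.3  -0.4 ] grip 0.995 joints [-0.67 -0.06 -0.2   1.96  0.5   1.   -1.99]
turn [-0.0005  0.0012 -0.0013] shift [ 0.0012 -0.0022 -0.0002]
23.3 [0.48560169 0.31112479 0.24407882] [2.66976168 0.94419711 0.67843889] 0.0025220955336158106 [0.48553953 0.31122082 0.24408389]
[]
[231.2 188.9] [40.8 38.3] [251.4 208.1]
23.35 [0.4855 0.3112 0.2441] yaw/tilt 43.04 21.88 F [ 0.03  0.34 -0.18] grip 1.001 joints [-0.67 -0.06 -0.2   1.96  0.5   1.   -1.99]
turn [-0.0005  0.001  -0.0012] shift [ 0.0013 -0.0021  0.0899]
```

View pics/w14.png

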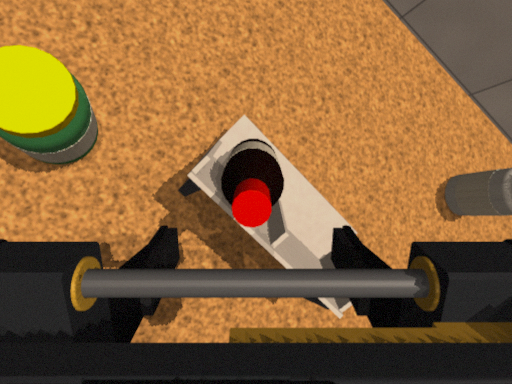

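Emit:
{"name": "step_arm", "arguments": {"plan": [[[0,0,0],[0.0006,-0.001,0.012],0],[[0,0.001,-0.001],[0.0013,-0.002,0.03],0],[[0,0.001,-0.001],[0.0013,-0.002,0.05],0],[[0,0.001,-0.001],[0.0013,-0.002,0.068],0],[[0,0.001,-0.001],[0.0013,-0.002,0.082],0],[[0,0.001,-0.001],[0.0013,-0.002,0.088],0],[[0,0.001,-0.001],[0.0013,-0.002,0.088],0],[[0,0.001,-0.001],[0.0013,-0.002,0.088],0],[[0,0.001,-0.001],[0.0013,-0.002,0.088],80],[[0,0.001,-0.001],[0.0013,-0.002,0.088],120]], "squeeze": 50}}

```text
time: 24.6
position: [0.5281, 0.309, 0.1667]
tool_rot: [2.668, 0.949, 0.679]
ft_force: [0.4, -0.1, 0.5]
grip_width: 0.851
```

Emit:
{"name": "step_arm", "arguments": {"plan": [[[0,0,0],[0,0,0],255],[[0,0,0],[0,0,0],255],[[0,0,0],[0,0,0],255],[[0,0,0],[0,0,0],255],[[0,0,0],[0,0,0],255],[[0,0,0],[0,0,0],255],[[0,0,0],[0,0,0],255],[[0,0,0],[0,0,0],255],[[0,0,0],[0,0,0],255],[[0,0,0],[0,0,0],255]], "squeeze": 55}}

```text
time: 25.85
position: [0.5282, 0.3087, 0.1664]
tool_rot: [2.668, 0.948, 0.678]
ft_force: [1.8, -1.0, 0.1]
grip_width: 0.331
```

```bash
python3 look.py w15 ; python3 -c "
from plan import *
go(TG,FL+.15*ax)"
```

```text
25.85 [0.52822203 0.30867126 0.16635439] [2.66785721 0.94849712 0.67819016] 0.001573034893922421 [0.52823489 0.30865122 0.16633183]
25.9 [0.5282 0.3087 0.1663] yaw/tilt 43.22 21.82 F [ 1.58 -1.14  0.55] grip 0.332 joints [-0.64  0.07 -0.17  1.99  0.59  0.84 -2.04]
turn [-0.0007  0.0009  0.0019] shift [0.0007 0.001  0.0012]
```

View pics/w15.png

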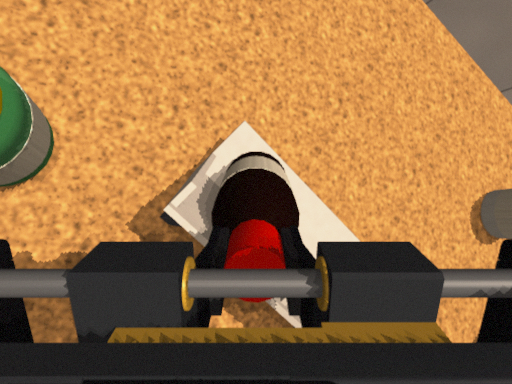

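Gripped symmetrically on the cap. Lift straight up as before.

Emit:
{"name": "step_arm", "arguments": {"plan": [[[0,0,0],[0.0014,0.0013,-0.0023],255],[[0,0,0],[0.0042,0.004,-0.0068],255],[[0,0,0],[0.007,0.0067,-0.0115],255],[[0,0,0],[0.0105,0.01,-0.0172],255],[[0,0,0],[0.014,0.0135,-0.023],255],[[0,0,0],[0.0182,0.0175,-0.03],255],[[0,0,0],[0.0225,0.0215,-0.037],255],[[0,0,0],[0.0265,0.0255,-0.0435],255],[[0,0,0],[0.031,0.03,-0.051],255],[[0,0,0],[0.034,0.033,-0.056],255]]}}

```text
time: 27.15
position: [0.5415, 0.3088, 0.2393]
tool_rot: [2.668, 0.948, 0.679]
ft_force: [-0.8, 0.3, -3.7]
grip_width: 0.33
```

```bash
python3 look.py w16 ; python3 -c "
from plan import *
s=ctrl.get_state(); T0=R.from_rotvec(s['tool_rot']).as_matrix(); p0=s['position']; print(p0,s['ft_force'])
x,y=p0[:2]
for f,p in((0,[x,y,.27]),(.2,[x,y-.01,.32]),(.6,[x,.24,.36]),(1,[.53,.14,.37]),(1,[.53,.09,.37])):
    T=T0@R.from_rotvec(f*R.from_matrix(T0.T@TC).as_rotvec()).as_matrix()
    print(f,*[x.round(3) for x in delta(T0,p0,T,p)])
"
```

```text
27.15 [0.54152327 0.30878351 0.2392515 ] [2.6681135  0.94846024 0.67876467] 0.08189921373009862 [0.54195567 0.30899022 0.24016595]
[0.54195567 0.30899022 0.24016595] [ 0.57066877  0.55899145 -2.15454541]
0 [0. 0. 0.] [ 0.01   0.011 -0.026]
0.2 [ 0.07  -0.078  0.029] [ 0.021  0.036 -0.069]
0.6 [ 0.209 -0.235  0.087] [-0.002  0.096 -0.1  ]
1 [ 0.348 -0.392  0.145] [-0.071  0.169 -0.109]
1 [ 0.348 -0.392  0.145] [-0.103  0.208 -0.106]
```

View pics/w16.png

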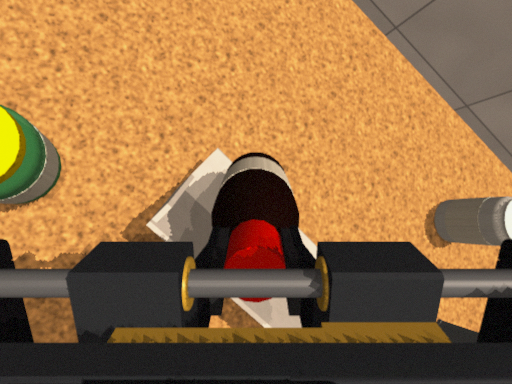

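Emit:
{"name": "step_arm", "arguments": {"plan": [[[0,0,0],[0.007,0.007,-0.015],255],[[0.02,-0.02,0.01],[0.014,0.018,-0.038],255],[[0.07,-0.078,0.029],[0.021,0.036,-0.069],255],[[0.12,-0.13,0.05],[0.015,0.054,-0.084],255],[[0.17,-0.19,0.07],[0.007,0.075,-0.093],255],[[0.22,-0.25,0.09],[-0.008,0.1,-0.102],255],[[0.27,-0.31,0.11],[-0.03,0.126,-0.106],255],[[0.31,-0.35,0.13],[-0.053,0.151,-0.109],255],[[0.34,-0.382,0.14],[-0.077,0.176,-0.109],255],[[0.348,-0.392,0.145],[-0.1,0.204,-0.107],255]]}}

```text
time: 28.45
position: [0.5298, 0.0935, 0.3706]
tool_rot: [3.029, 0.83, -0.001]
ft_force: [0.5, -0.1, -2.3]
grip_width: 0.334
```

```bash
python3 -c "
from plan import *
go(TC,[CL[0],CL[1],.37])"
```

```text
28.45 [0.5298 0.0935 0.3706] yaw/tilt 30.65 -0.04 F [ 0.55 -0.12 -2.34] grip 0.334 joints [-0.33  0.05  0.11  1.51 -0.    1.59 -1.26]
turn [0.0004 0.0008 0.0001] shift [-0.103   0.1975  0.0008]
```

Emit:
{"name": "step_arm", "arguments": {"plan": [[[0,0,0],[-0.016,0.03,0],255],[[0,0,0],[-0.037,0.07,0],255],[[0,0,0],[-0.057,0.11,0],255],[[0,0,0],[-0.077,0.147,0],255],[[0,0,0],[-0.091,0.175,0.005],255],[[0,0.001,0],[-0.1,0.191,0.025],255],[[0,0.001,0],[-0.103,0.197,0.05],255],[[0,0.001,0],[-0.103,0.197,0.067],255],[[0,0.001,0],[-0.103,0.197,0.07],255],[[0,0.001,0],[-0.103,0.197,0.07],255]]}}

```text
time: 29.7
position: [0.5414, -0.1265, 0.3005]
tool_rot: [3.029, 0.832, 0.0]
ft_force: [-0.0, 0.6, -2.5]
grip_width: 0.327
```

```bash
python3 look.py w17; python3 ov.py w17; python3 -c "
from plan import *
s=ctrl.get_state();print(np.abs(s['qd']).max())
go(TC,[CL[0],CL[1],.205])"
```

```text
29.7 [ 0.54135573 -0.12648618  0.30049044] [3.02917085e+00 8.31793535e-01 3.98430927e-04] 0.012299727679931326 [ 0.54153474 -0.12662835  0.30080883]
0.005615024395687988
29.75 [ 0.5415 -0.1266  0.3008] yaw/tilt 30.7 0.04 F [ 0.46  0.08 -1.67] grip 0.334 joints [-0.1   0.09  0.3   1.6  -0.03  1.45 -0.83]
turn [ 0.0009 -0.0007  0.001 ] shift [-0.001   0.0021  0.0958]
```

View pics/w17ov.png

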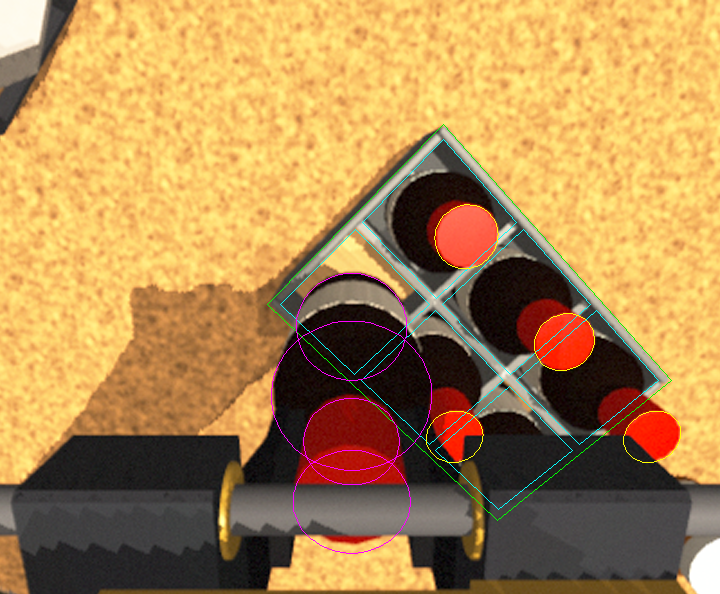

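Emit:
{"name": "step_arm", "arguments": {"plan": [[[0,0,0],[-0.001,0.001,0.006],255],[[0.001,-0.001,0.001],[-0.001,0.001,0.018],255],[[0.001,-0.001,0.001],[-0.001,0.001,0.032],255],[[0.001,-0.001,0.001],[-0.001,0.001,0.046],255],[[0.001,-0.001,0.001],[-0.001,0.001,0.06],255],[[0.001,-0.001,0.001],[-0.001,0.001,0.073],255],[[0.001,-0.001,0.001],[-0.001,0.001,0.084],255],[[0.001,-0.001,0.001],[-0.001,0.001,0.092],255],[[0.001,-0.001,0.001],[-0.001,0.001,0.096],255],[[0.001,-0.001,0.001],[-0.001,0.001,0.096],255]]}}

```text
time: 31.0
position: [0.5405, -0.1285, 0.2036]
tool_rot: [-3.03, -0.828, 0.003]
ft_force: [-0.4, 0.3, -2.5]
grip_width: 0.332
```

```bash
python3 look.py w18; python3 ov.py w18; python3 -c "
from plan import *
s=ctrl.get_state();print(np.abs(s['qd']).max())
go(TC,[CL[0],CL[1],.195])"
```

```text
31.0 [ 0.54050667 -0.128524    0.20364174] [-3.02972395 -0.828109    0.00326438] 0.011651581281955583 [ 0.54070905 -0.12853255  0.20399423]
0.007313572501733076
31.05 [ 0.5407 -0.1285  0.204 ] yaw/tilt 30.58 -0.08 F [-0.47  0.2  -3.56] grip 0.337 joints [-0.09  0.14  0.3   1.74 -0.04  1.27 -0.81]
turn [-0.0009  0.0013 -0.0011] shift [0.0008 0.001  0.009 ]
```

View pics/w18ov.png

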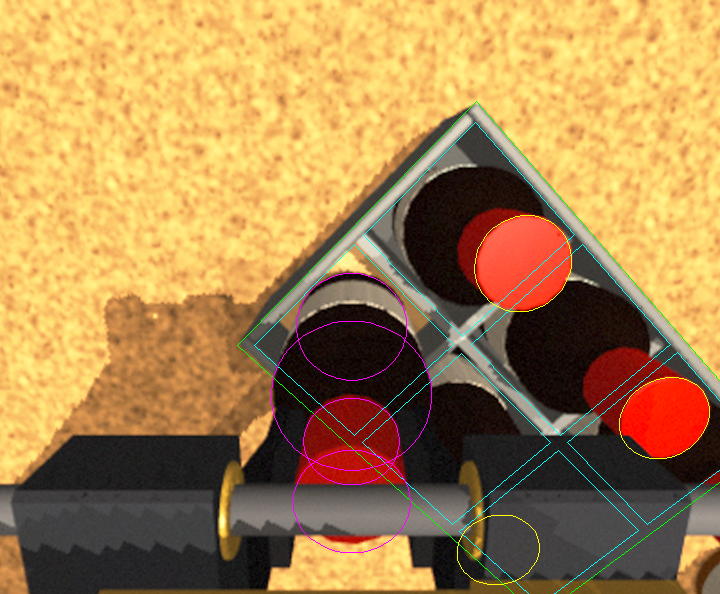

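Emit:
{"name": "step_arm", "arguments": {"plan": [[[0,0,0],[0,0,0.001],255],[[0,0,0],[0.0005,0,0.002],255],[[-0.001,0.001,-0.001],[0.0005,0,0.003],255],[[-0.001,0.001,-0.001],[0.0005,0,0.004],255],[[-0.001,0.001,-0.001],[0.0005,0,0.005],255],[[-0.001,0.001,-0.001],[0.0005,0,0.006],255],[[-0.001,0.001,-0.001],[0.0005,0,0.007],255],[[-0.001,0.001,-0.001],[0.0005,0,0.0075],255],[[-0.001,0.001,-0.001],[0.0005,0,0.008],255],[[-0.001,0.001,-0.001],[0.0005,0,0.008],255]]}}

```text
time: 32.3
position: [0.5409, -0.1282, 0.1957]
tool_rot: [-3.03, -0.83, 0.001]
ft_force: [0.8, -0.2, -2.1]
grip_width: 0.329
```

Emit:
{"name": "step_arm", "arguments": {"plan": [[[0,0,0],[0,0,0.0005],255],[[0,0,0],[0,0,0.001],255],[[0,0,0],[0,0,0.0015],255],[[0,0,0],[0,0,0.002],255],[[0,0,0],[0,0,0.0025],255],[[0,0,0],[0,0,0.003],255],[[0,0,0],[0,0,0.0035],255],[[0,0,0],[0,0,0.004],255],[[0,0,0],[0,0,0.004],255],[[0,0,0],[0,0,0.004],255]]}}

```text
time: 33.55
position: [0.5409, -0.1283, 0.1917]
tool_rot: [-3.03, -0.83, 0.001]
ft_force: [0.3, -1.3, -2.1]
grip_width: 0.332
```

Foot ≈ 43 mm; keep going.

Emit:
{"name": "step_arm", "arguments": {"plan": [[[0,0,0],[0,0,0.0005],255],[[0,0,0],[0,0,0.001],255],[[0,0,0],[0,0,0.0015],255],[[0,0,0],[0,0,0.002],255],[[0,0,0],[0,0,0.0025],255],[[0,0,0],[0,0,0.003],255],[[0,0,0],[0,0,0.0035],255],[[0,0,0],[0,0,0.004],255],[[0,0,0],[0,0,0.004],255],[[0,0,0],[0,0,0.004],255]]}}

```text
time: 34.8
position: [0.5409, -0.1283, 0.1877]
tool_rot: [3.03, 0.83, -0.001]
ft_force: [0.1, -0.0, -2.8]
grip_width: 0.337
```

Emit:
{"name": "step_arm", "arguments": {"plan": [[[0,0,0],[0,0,0.0005],255],[[0,0,0],[0,0,0.001],255],[[0,0,0],[0,0,0.0015],255],[[0,0,0],[0,0,0.002],255],[[0,0,0],[0,0,0.0025],255],[[0,0,0],[0,0,0.003],255],[[0,0,0],[0,0,0.0035],255],[[0,0,0],[0,0,0.004],255],[[0,0,0],[0,0,0.004],255],[[0,0,0],[0,0,0.004],255]]}}

```text
time: 36.05
position: [0.5411, -0.1283, 0.1842]
tool_rot: [3.03, 0.83, -0.0]
ft_force: [0.4, 0.2, 1.7]
grip_width: 0.334
```

Emit:
{"name": "step_arm", "arguments": {"plan": [[[0,0,0],[0,0,0.0002],255],[[0,0,0],[0,0,0.0005],255],[[0,0,0],[0,0,0.0005],255],[[0,0,0],[0,0,0.0005],255],[[0,0,0],[0,0,0.0005],255],[[0,0,0],[0,0,0.0005],255],[[0,0,0],[0,0,0.0005],255],[[0,0,0],[0,0,0.0005],255],[[0,0,0],[0,0,0.0005],255],[[0,0,0],[0,0,0.0005],255]]}}

```text
time: 37.3
position: [0.5413, -0.1284, 0.1841]
tool_rot: [3.03, 0.83, 0.001]
ft_force: [-1.0, -0.3, 5.0]
grip_width: 0.33
```

Touchdown confirmed (+5 N, height no longer following). Release.

Emit:
{"name": "step_arm", "arguments": {"plan": [[[0,0,0],[0,0,-0.0005],255],[[0,0,0],[0,0,-0.0005],255],[[0,0,0],[0,0,-0.0005],165],[[0,0,0],[0,0,-0.0005],150],[[0,0,0],[0,0,-0.0005],140],[[0,0,0],[0,0,-0.0005],130],[[0,0,0],[0,0,-0.0005],120],[[0,0,0],[0,0,-0.0005],120],[[0,0,0],[0,0,-0.0005],120],[[0,0,0],[0,0,-0.0005],120]]}}

```text
time: 38.55
position: [0.5409, -0.1283, 0.1837]
tool_rot: [3.03, 0.83, -0.001]
ft_force: [0.6, 0.4, 0.7]
grip_width: 0.53
```

Emit:
{"name": "step_arm", "arguments": {"plan": [[[0,0,0],[0,0,-0.005],120],[[0,0,0],[0,0,-0.02],120],[[0,0,0],[0,0,-0.045],120],[[0,0,0],[0,0,-0.075],120],[[0,0,0],[0,0,-0.105],120],[[0,0,0],[-0.02,-0.02,-0.13],120],[[0,0,0],[-0.045,-0.045,-0.145],120],[[0,0,0],[-0.06,-0.06,-0.15],120],[[0,0,0],[-0.06,-0.06,-0.15],120],[[0,0,0],[-0.06,-0.06,-0.15],120]]}}

```text
time: 39.8
position: [0.4593, -0.1074, 0.3342]
tool_rot: [3.03, 0.83, 0.001]
ft_force: [0.7, -0.3, -0.7]
grip_width: 0.532
```

```bash
python3 look.py w19 crate; python3 -c "
from h import *
im=ctrl.get_image('scene');cv2.imwrite('pics/s19.png',cv2.resize(im[100:260,130:390,::-1],None,fx=3,fy=3,interpolation=2))
im=ctrl.get_image('top');cv2.imwrite('pics/t19.png',cv2.resize(im[90:250,90:420,::-1],None,fx=2.4,fy=2.4,interpolation=2))
s=ctrl.get_state();print(s['position'],s['ft_force'],s['time'])"
```

```text
crate 0.68 [259.5  14.5 211.2 220.8] [353.4 120.3]
39.8 [ 0.45932346 -0.10735363  0.33424508] [3.02963576e+00 8.29575792e-01 5.44374330e-04] 0.02265776581360063 [ 0.45931186 -0.10735535  0.33378876]
[ 0.45916562 -0.10728836  0.33329456] [ 0.09505508 -0.18506706  0.14521686] 40.0
```

View pics/w19.png

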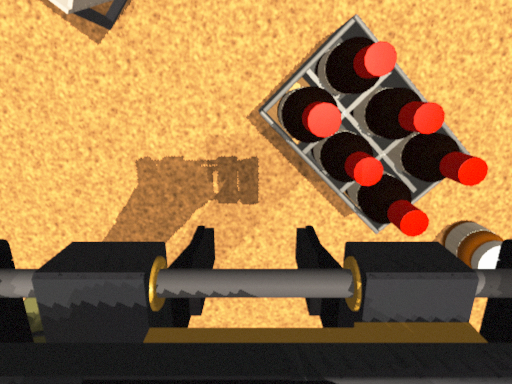

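View pics/s19.png

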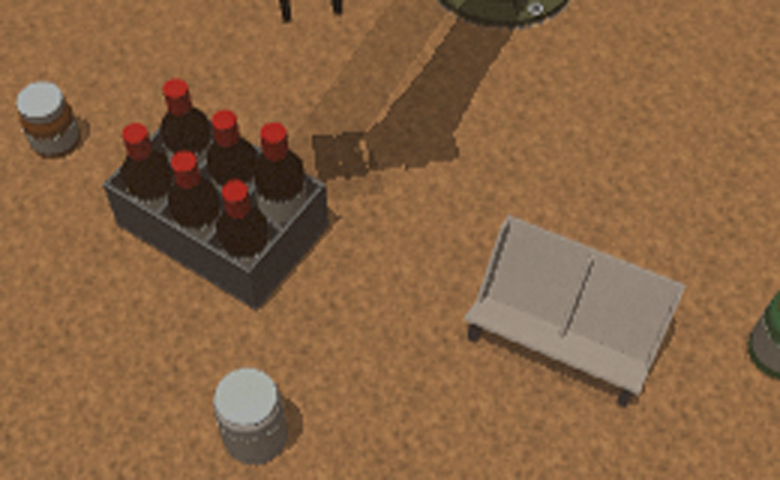

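View pics/t19.png

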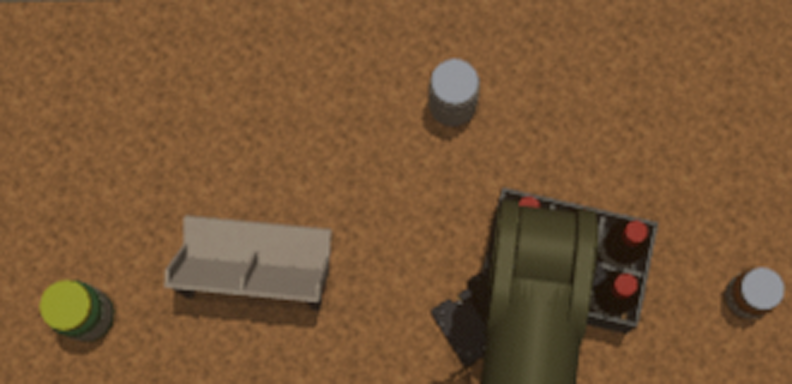

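All six bottles stand upright in the crate, the rack is empty, the bystanders are in place, and the gripper is clear.

```bash
python3 -c "
from bench import ctrl
print(ctrl.close_job(), ctrl.get_state()['time'])"
```

```text
the job is handed in; nothing more can be done
the job is handed in; nothing more can be done
```

Both leaning bottles now stand upright in the two empty crate cells, each resting on its packing piece. I handed the job in at about 40 s, well inside the 69 s limit.

- **How they were moved:** I gripped each bottle by its cap along its leaning axis, lifted it clear of the rack, turned it upright and lowered it in small steps.
- **Touchdown:** Both contacts pushed back with about 5 N, at foot heights of roughly 15 mm (right cell) and 36 mm (left cell) above the table. Those heights agree with what I had estimated from the pictures. I let go only after contact, opening the jaws just a few millimetres each side.
- **Last checks:** The wrist and scene pictures show six upright bottles in the crate and an empty rack, with the tin and jars still standing. The gripper is clear of everything and the force reading is near zero.
- **Limits of the checks:** In the last top picture the arm hides part of the crate, so that view confirms only some of the bottles. The crate's rim looked about 1.5% smaller in the pictures than its stated size. The cap positions matched to within about 1.5 mm, so this did not affect the placing. No check failed.

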